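Sort full jars from empties by feel and prove one on the beam scale

ROBOT

A 6-joint arm with a two-finger parallel gripper is mounted at the origin on the work surface. World frame = base frame: x ahead of the robot, y to its left, z up, the work surface at z = 0. Lengths are in m, angles in rad, forces in N, time in s.
With the tool pointing down it reaches from about 0.275 to 0.85 m from the base axis. Payload 5.2 kg.
Tool frame: the origin (TCP) lies midway between the tips of the shut fingers; the grasp point (between the pads) lies arm.grip_point_offset behind it (arm.grip_point_offset is the distance from the TCP to the grasp point, in m); x points along the fingers, z is the direction in which the jaws open and shut, and the axes are right-handed (so a half turn about x gives the same grasp; the last joint's range is limited). The gripper opens to 85 mm and grips with 20 to 120 N. Pads are 22 mm wide; open, the fingers measure 114 mm over their backs; the gripper's body (76 mm by 85 mm) begins 54 mm behind the grasp point. The pads swing forward as they close: fully open they stand 13 mm farther back than shut.
Start: joints at [0.938, 0.259, 1.535, -0, 1.348, -0.203], TCP at [0.229, 0.5, 0.231] pointing down, gripper open.
Joint ranges: [-3.14, 3.14], [-0.91, 2.08], [0.19, 2.58], [-1.22, 4.36], [0.22, 2.71], [-3.12, 3.12]. Speed limits (rad/s): [2.57, 2.57, 3.14, 3.14, 3.14, 3.14].

INTERFACE

Orientations are given as a unit quaternion [w, x, y, z].
In Python, from bench import arm gives the robot as it stands.
- The arm moves only by the shell command python3 -m creep 'ROWS' [FORCE]. ROWS is JSON, a list of rows, each an object with "rot": the turn, a rotation vector about the tool's x, y, z in rad, a list of three; "offset": the shift along the tool's x, y, z in cm, a list of three; "jaw": the finger opening in cm, from 0 to 8.54. In form: [{"rot": [wx, wy, wz], "offset": [dx, dy, dz], "jaw": jaw}, ...]. A call has 1 to 5 rows; each row shifts and turns the commanded pose from where the row before left it, along the tool's axes as they then stand; what a row does not reach is not made up. A row lasts 1/12 s, in which the tool goes at most 41.7 mm and 7.16 degrees, less where a joint would pass 70% of its speed; a pose out of reach is approached as far as the arm can. A call with a gripper value outside its range is refused whole. The fingers move at their own pace and stop on an object; FORCE is the grip in N (left out, the last holds). Time passes only in rows, so rows that do not move let the fingers close. It gives the time, the measured TCP pose, the force and the opening at its end, in the units of the state.
- arm.get_obs(): the state, without advancing time (a new reading comes with each control period).
- arm.capture(name): name is "scene" or "top"; returns (picture, depth): 384x512x3 uint8, blue, green, red; 384x512 float32, m along the optical axis (not along the pixel's ray), 0 where there is no reading.
- arm.camera_params(name): a dict with "intrinsics" (3x3 intrinsics, pixels), "R" (3x3) and "t" (3): a world point X has camera coordinates R X + t. Camera axes: x right, y down, z forward; pixel columns grow to the right and rows downward; lengths in m; the calibration is good to about 2 mm. A picture is of the moment at which its call begins. camera_params takes no time and is no camera call.
- arm.finish_job(): hands the job in, once; it reports no verdict.
The state is a dict: "clock": time; "joint_pos": joint angles; "dq": joint speeds; "tau": joint torques, N m; "tool_pos": TCP position; "eef_rot": TCP orientation; "contact_force": force on the tool from outside, world axes, zero at the start; "moment": the same for the moment, N m; "finger_gap": finger opening in m.
Only numpy, scipy, OpenCV 4.12 (cv2) and the standard library are available. Lean on these libraries where they do the work, as an engineer would, in place of code of your own. Each camera call takes 0.05 s, during which the arm holds its last target.

TASK

Some of the look-alike jars on the mat are still full, the others nearly empty: lift each one and sort them by the weight you feel, the full ones upright on the blue board, the nearly empty ones upright on the grey board. Before it goes to its board, prove one full jar on the check scale: stand it on the pan, release the beam all the way with the arrest lever, leave it swung down under the jar for a second, and arrest it again before taking the jar off (never release the beam without a full jar on the pan). Finish with the beam arrested, leaving everything else where it is.

Things in the scene. Friction and masses are not known exactly. Their poses are not given: they have to be found in the camera images.
- jar_a: one of six look-alike sealed amber jars (4 or 5 are present, the others read None): upright cylinder 60 mm in diameter and 34 mm tall with a paper label, topped by a blue screw cap 56 mm across, 46 mm tall in all; origin at the centre of its underside, z up. Any may be full (290 to 380 g) or nearly empty (105 to 165 g); only the weight tells. At least one is full and at least one nearly empty
- jar_b: one of six look-alike sealed amber jars (4 or 5 are present, the others read None): upright cylinder 60 mm in diameter and 34 mm tall with a paper label, topped by a blue screw cap 56 mm across, 46 mm tall in all; origin at the centre of its underside, z up. Any may be full (290 to 380 g) or nearly empty (105 to 165 g); only the weight tells. At least one is full and at least one nearly empty
- jar_c: one of six look-alike sealed amber jars (4 or 5 are present, the others read None): upright cylinder 60 mm in diameter and 34 mm tall with a paper label, topped by a blue screw cap 56 mm across, 46 mm tall in all; origin at the centre of its underside, z up. Any may be full (290 to 380 g) or nearly empty (105 to 165 g); only the weight tells. At least one is full and at least one nearly empty
- jar_d: one of six look-alike sealed amber jars (4 or 5 are present, the others read None): upright cylinder 60 mm in diameter and 34 mm tall with a paper label, topped by a blue screw cap 56 mm across, 46 mm tall in all; origin at the centre of its underside, z up. Any may be full (290 to 380 g) or nearly empty (105 to 165 g); only the weight tells. At least one is full and at least one nearly empty
- jar_e: one of six look-alike sealed amber jars (4 or 5 are present, the others read None): upright cylinder 60 mm in diameter and 34 mm tall with a paper label, topped by a blue screw cap 56 mm across, 46 mm tall in all; origin at the centre of its underside, z up. Any may be full (290 to 380 g) or nearly empty (105 to 165 g); only the weight tells. At least one is full and at least one nearly empty
- jar_f: one of six look-alike sealed amber jars (4 or 5 are present, the others read None): upright cylinder 60 mm in diameter and 34 mm tall with a paper label, topped by a blue screw cap 56 mm across, 46 mm tall in all; origin at the centre of its underside, z up. Any may be full (290 to 380 g) or nearly empty (105 to 165 g); only the weight tells. At least one is full and at least one nearly empty
- mat: white paper mat fixed to the bench, 190 x 290 x 2 mm, origin at the centre of its underside; jars stand on it 90 mm (its x) and 100 mm (its y) apart at the start
- blue_board: blue store board for the full jars, fixed to the bench: flat plastic sheet without a rim, 200 x 200 x 3 mm (its x, y, z), origin at the centre of its underside
- grey_board: grey returns board for the nearly empty jars, fixed; same shape and sizes as the blue one; each has room for four jars spaced 100 mm in a 2 x 2 square
- balance: beam check scale, fixed: white base 150 x 300 x 16 mm (its x, y, z), origin at the centre of its underside. Column 74 mm high at x = 28, y = 0 mm. The beam lies along its y axis, 62 mm above the bench: pan at y = +120 mm, brass counterweight (42 mm across, top at 82 mm) at y = -120 mm. The lever is at x = -55, y = -35 mm; green mark on its +y side = released, red on its -y side = arrested
- pan (a point): centre of the pan's flat top (beam level: 70 mm above the bench). The steel pan is a flat disc 110 mm across, 3 mm thick, without a rim; a jar must stand within 30 mm of its centre
- beam (a joint): tilt of the beam, rad: 0 level, positive = pan end down. The arrest limits it to plus or minus 0.12 rad x the lever value. Released, the beam goes to +0.12 if the pan carries clearly more than about 200 g (a full jar), and to -0.12 if less or nothing
- lever (a joint): arrest lever, rad: 0 = beam arrested (held level), lever leaning 0.5 rad towards the scale's -y; 1.0 = beam released, leaning 0.5 rad towards +y. It stays where it is left, with light friction (a little over 1 N at the tip); it can be pushed sideways with closed fingers
- lever_tip (a point): centre of the red ball, 18 mm in diameter, at the end of the lever, 75 mm from its pivot; it swings in the scale's y-z plane, 106 mm above the bench at either end of its travel and 115 mm in the middle
- lever_pivot (a point): pivot of the arrest lever, 40 mm above the bench; its axis is the scale's x axis
- beaker: glass beaker, 60 mm across, 70 mm tall; a bystander to leave where it is; origin at the centre of its underside
- dish: white dish, 80 mm across, 18 mm tall; a bystander to leave where it is; origin at the centre of its underside
- tweezers: steel tweezers, 120 mm long, 8 mm thick; a bystander to leave where it is; origin at the centre of its underside
- notebook: green notebook, 150 x 210 x 15 mm; a bystander to leave where it is; origin at the centre of its underside

How it is judged:
By the outcome, as a careful person would: the job done as asked, in the order asked, and still so for the second after the job is handed in, with the robot touching nothing.
Of jar_a, jar_b, jar_c, jar_d, jar_e, jar_f only 4 to 5 are there at a start; the rules pass over those that are not, and their reading is None.
At some moment in a run one of jar_a, jar_b, jar_c, jar_d, jar_e, jar_f may be knocked a few centimetres aside while the robot is not near it.
It also fails if it takes over 208 s, if anything falls off the work surface, if the arm or the gripper's body presses on something with over 40 N, if the wrist force passes 120 N, or if a joint passes its speed limit or range.

## Working session

There is one attempt and no reset: what is moved stays moved. The work goes in short steps, Python scripts to look and compute and a shell command to move; the robot and the scene stay as the last step left them, time stands still between calls to the robot, and variables do not carry over. Pictures are saved under pics/ and viewed, and the job is handed in when it is done.

```bash
mkdir -p pics; ls; python3 - <<'E'
from bench import arm
import cv2,numpy as np
o=arm.get_obs();print(o);print(arm.grip_point_offset)
for n in("scene","top"):
    p,d=arm.capture(n);cv2.imwrite(f"pics/{n}0.png",p);np.savez(f"pics/{n}0.npz",p=p,d=d)
    print(arm.camera_params(n))
E
```

```text
pics
{'clock': 0.0, 'joint_pos': array([ 9.38181937e-01,  2.59365600e-01,  1.53610838e+00,  2.86903895e-05,
        1.34800669e+00, -2.02828340e-01]), 'dq': array([-0.0001154 ,  0.00080537, -0.00076504, -0.00065862,  0.00062907,
        0.00020949]), 'tau': array([-6.45851942e-04, -4.46035016e+01, -2.90563184e+01, -3.73666744e-04,
        1.21560681e-02,  2.13505041e-05]), 'tool_pos': array([0.22882982, 0.49954334, 0.23045239]), 'eef_rot': array([ 0.59449556, -0.38210679,  0.59574847,  0.38164538]), 'contact_force': array([-0.81599509, -0.33711532,  0.03128775]), 'moment': array([-0.03524425,  0.00298066, -0.03405527]), 'finger_gap': 0.08536161052104843}
0.0187
{'intrinsics': array([[349.12979305,   0.        , 252.06413995],
       [  0.        , 349.12979305, 188.56264903],
       [  0.        ,   0.        ,   1.        ]]), 'R': array([[-0.68379803,  0.7294214 , -0.01909632],
       [ 0.53117815,  0.47967012, -0.69840271],
       [-0.50026995, -0.48770995, -0.7154502 ]]), 't': array([ 0.37051587, -0.26675957,  1.53614454])}
{'intrinsics': array([[380.24360892,   0.        , 257.99617095],
       [  0.        , 380.24360892, 191.52538882],
       [  0.        ,   0.        ,   1.        ]]), 'R': array([[ 0.00828596, -0.99992502, -0.00901663],
       [-0.99135098, -0.00703321, -0.13104875],
       [ 0.13097551,  0.01002451, -0.99133492]]), 't': array([0.03667321, 0.57219731, 1.5840937 ])}
```

View pics/scene0.png

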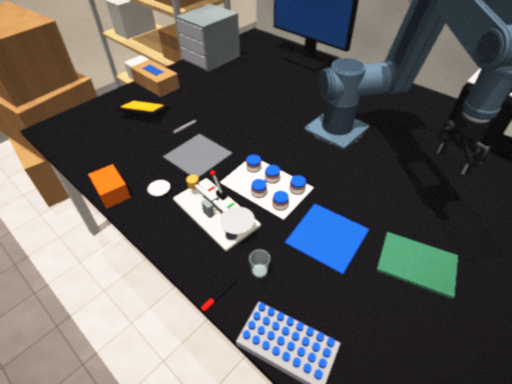

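View pics/top0.png

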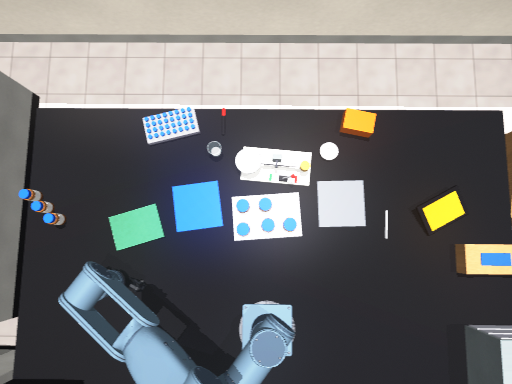

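Five jars on the mat: top-view caps near (243,206), (265,204), (243,229), (268,225) and (290,225). The scale's pan is at (248,160), its counterweight at (305,167), the blue board at (197,206), and the grey board at (342,204).

```bash
cat > h.py <<'E'
from bench import arm
import cv2,numpy as np
from scipy.spatial.transform import Rotation as Ro
CP={n:arm.camera_params(n) for n in("scene","top")}
def ray(n,uv,z):
    c=CP[n];d=np.linalg.inv(c["intrinsics"])@np.array([uv[0],uv[1],1.]);d=c["R"].T@d;o=-c["R"].T@c["t"]
    return o+d*(z-o[2])/d[2]
def proj(n,X):
    c=CP[n];x=c["intrinsics"]@(c["R"]@np.array(X)+c["t"]);return x[:2]/x[2]
def blobs(mask,amin,amax=1e9):
    m,l,s,c=cv2.connectedComponentsWithStats(mask.astype(np.uint8))
    return [(c[i],s[i],l==i) for i in range(1,m) if amin<=s[i][4]<=amax]
def jars(p,n,z=.048):
    hsv=cv2.cvtColor(p,cv2.COLOR_BGR2HSV);H,S,V=cv2.split(hsv)
    return hsv
def gp():
    o=arm.get_obs();q=o["eef_rot"];R=Ro.from_quat([q[1],q[2],q[3],q[0]]).as_matrix()
    return o,R,o["tool_pos"]+0*R[:,0]
def need(target,axis_z=None):
    "offset in tool axes (cm) from measured TCP to world target"
    o,R,t=gp();return R.T@(np.array(target)-t)*100
E
python3 - <<'E'
from h import *
for n in("top","scene"):
    p=np.load(f"pics/{n}0.npz")["p"];hsv=cv2.cvtColor(p,cv2.COLOR_BGR2HSV);H,S,V=cv2.split(hsv)
    print(n,"blue")
    for c,s,m in blobs((H>95)&(H<125)&(S>150)&(V>80),40):
        if s[4]>800:z=.003
        else:z=.048
        print(c.round(1),s[2:],ray(n,c,z).round(4), cv2.minAreaRect(np.argwhere(m)[:,::-1].astype(np.float32))[1:] )
    print("grey/white")
    for c,s,m in blobs((S<60)&(V>110),60):
        print(c.round(1),s,ray(n,c,.003).round(4))
    print("red")
    for c,s,m in blobs(((H<8)|(H>172))&(S>150)&(V>80),3):
        print(c.round(1),s[4],ray(n,c,.106).round(4))
    big=cv2.resize(p[130:250,150:380] if n=="top" else p[120:280,150:380],None,fx=3.4,fy=3.4,interpolation=cv2.INTER_CUBIC);cv2.imwrite(f"pics/{n}0b.png",big)
E
```

```text
top blue
[196.9 205.9] [  52   52 2201] [0.5115 0.306  0.003 ] ((46.63705825805664, 47.62933349609375), 82.87498474121094)
[ 24.4 193.5] [12 10 96] [0.5551 1.036  0.048 ] ((9.0, 11.0), 90.0)
[ 36.2 205.6] [ 13  10 100] [0.5039 0.9809 0.048 ] ((9.0, 12.0), 90.0)
[ 48.3 217.7] [12 10 99] [0.4528 0.9251 0.048 ] ((9.0, 11.0), 90.0)
[495.2 258.6] [ 30  12 341] [ 0.2989 -0.9383  0.048 ] ((11.0, 29.0), 90.0)
grey/white
[237.4  67.5] [    0     0   512   346 61821] [1.1458 0.1401 0.003 ]
[214.  147.9] [207 141  15  15 179] [0.7701 0.2378 0.003 ]
[328.7 150.5] [319 142  20  18 285] [ 0.7611 -0.2692  0.003 ]
[272.7 165.2] [ 235  146   77   40 2379] [ 0.6938 -0.0223  0.003 ]
[340.8 203.1] [ 317  180   49   47 2208] [ 0.5283 -0.3177  0.003 ]
[ 36.5 195.4] [ 31 190  10  11  64] [0.5525 1.0103 0.003 ]
[267.6 215.8] [ 231  192   72   49 2427] [ 0.4711 -0.0009  0.003 ]
[ 48.1 207.2] [ 42 201  11  12  68] [0.5012 0.9554 0.003 ]
[386.  224.2] [385 210   3  29  86] [ 0.439  -0.5097  0.003 ]
[ 60.  219.3] [ 54 213  11  12  62] [0.449  0.8992 0.003 ]
[280.5 312.6] [258 305  37  27 361] [ 0.0667 -0.0569  
[... 3150 characters left out ...]
25.9] [174 120  22  13  69] [ 0.4399 -0.5122  0.003 ]
[508.6 129.9] [504 121   8  16  72] [-0.4722  0.5584  0.003 ]
[ 94.  300.6] [    0   132   273   252 35084] [ 1.1435 -0.0471  0.003 ]
[197.1 155. ] [ 164  134   68   43 1534] [ 0.5332 -0.3147  0.003 ]
[265.2 188.1] [ 220  161   94   59 2199] [0.4886 0.016  0.003 ]
[216.9 213.1] [ 173  176   88   75 2931] [ 0.6899 -0.027   0.003 ]
[158.3 187.3] [147 179  24  18 311] [ 0.751  -0.2805  0.003 ]
[259.4 264.3] [249 250  21  27 279] [0.7412 0.2175 0.003 ]
[287.9 347.7] [ 236  302  105   82 2756] [0.8729 0.4351 0.003 ]
red
[212.2 172.3] 33 [ 0.6293 -0.1027  0.106 ]
[210.9 188.3] 7 [ 0.6839 -0.0488  0.106 ]
[207.3 304.2] 108 [0.9596 0.2429 0.106 ]
```

```bash
python3 -c "
import cv2
print([cv2.imread(f'pics/{n}0b.png').shape for n in('top','scene')])"
```

```text
[(408, 782, 3), (544, 782, 3)]
```

View pics/top0b.png

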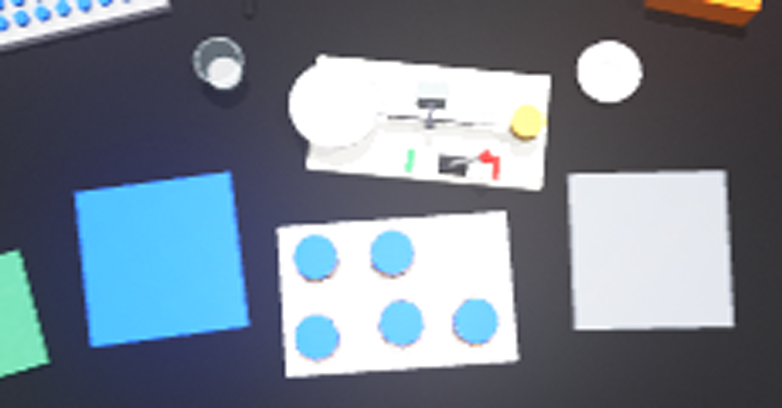

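View pics/scene0b.png

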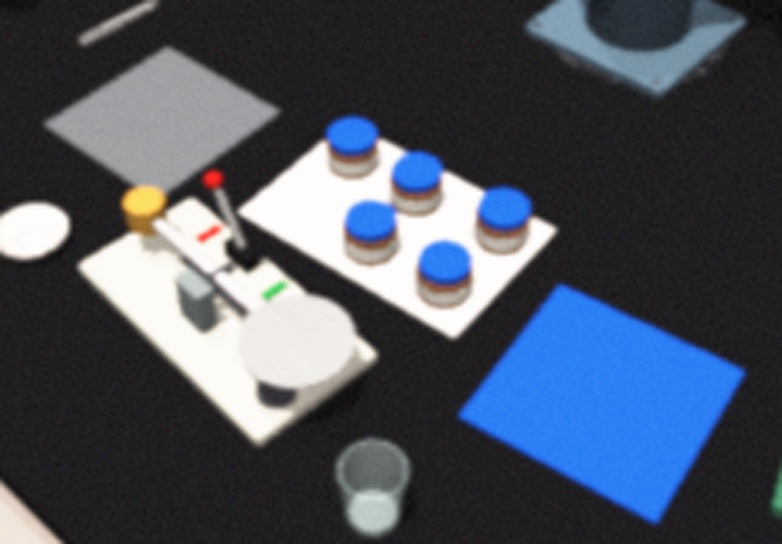

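```bash
cat >> h.py <<'E'
def contours(mask):
    return cv2.findContours(mask.astype(np.uint8),cv2.RETR_EXTERNAL,cv2.CHAIN_APPROX_NONE)[0]
def rectw(n,mask,z):
    c=max(contours(mask),key=cv2.contourArea)[:,0,:]
    P=np.array([ray(n,q,z)[:2] for q in c],np.float32)*1000
    return cv2.minAreaRect(P)
def capmask(p,n):
    H,S,V=cv2.split(cv2.cvtColor(p,cv2.COLOR_BGR2HSV))
    return (H>90)&(H<125)&(S>(150 if n=="scene" else 110))&(V>80)
def caps(p,n,z=.048,box=None,amin=70,amax=400):
    out=[]
    for c in contours(capmask(p,n)):
        if not amin<=cv2.contourArea(c)<=amax: continue
        P=np.array([ray(n,q,z)[:2] for q in c[:,0,:]],np.float32)*1000
        (x,y),r=cv2.minEnclosingCircle(P);e=cv2.fitEllipse(P)
        if .25<x/1000<.85 and abs(y)<460: out.append((round(e[0][0],1),round(e[0][1],1),np.round(e[1],0)))
    return out
def look(tag,names=("scene","top")):
    r={}
    for n in names:
        p,d=arm.capture(n);np.savez(f"pics/{n}{tag}.npz",p=p,d=d);cv2.imwrite(f"pics/{n}{tag}.png",p);r[n]=p
    return r
E
python3 - <<'E'
from h import *
for n in("top","scene"):
    z=np.load(f"pics/{n}0.npz");p=z["p"];d=z["d"];H,S,V=cv2.split(cv2.cvtColor(p,cv2.COLOR_BGR2HSV))
    print(n)
    for c in caps(p,n):print(c)
    W=(S<60)&(V>110); B=capmask(p,n)
    for nm,s,M,z in(("blue",(197,206),B,.003),("grey",(341,203),W,.003),("mat",(268,216),W|B,.002),("base",(273,165),W,.016)):
        sc={"blue":(327,237),"grey":(197,155),"mat":(265,188),"base":(217,213)}[nm]
        s=s if n=="top" else sc
        if nm=="blue": M=(H>90)&(H<125)&(S>100)&(V>80)
        l=cv2.connectedComponents(M.astype(np.uint8))[1]
        print(nm,rectw(n,l==l[s[1],s[0]],z))
    # depth points of ball, pan, counterweight
    c=CP[n]
    def pt(u,v):
        x=np.linalg.inv(c["intrinsics"])@np.array([u,v,1])*d[v,u];return (c["R"].T@(x-c["t"])).round(4)
    for q in ([(248,160),(305,167),(293,176),(290,225),(197,206),(341,203)] if n=="top" else [(237,220),(192,180),(212,172),(253,159),(327,237),(197,155)]):print(q,pt(*q))
E
```

```text
top
(413.5, 104.4, array([47., 49.]))
(431.2, -0.5, array([46., 49.]))
(434.1, -92.6, array([46., 51.]))
(511.9, 107.0, array([47., 50.]))
(518.8, 12.3, array([46., 48.]))
blue ((487.6214599609375, 313.3146667480469), (309.5588073730469, 238.77362060546875), 10.359755516052246)
grey ((529.723876953125, -317.91046142578125), (200.25790405273438, 206.18167114257812), 0.4535887539386749)
mat ((470.4050598144531, 4.8328704833984375), (194.5239715576172, 297.16522216796875), 4.3941264152526855)
base ((690.265869140625, -20.18182373046875), (332.8333435058594, 152.7238006591797), 85.02376556396484)
(248, 160) [0.7017 0.0841 0.0702]
(305, 167) [ 0.6718 -0.1555  0.0771]
(293, 176) [ 0.6267 -0.102   0.1142]
(290, 225) [ 0.4301 -0.0942  0.0484]
(197, 206) [ 0.5119  0.3071 -0.0046]
(341, 203) [ 0.5295 -0.3197 -0.0025]
scene
(517.8, 111.1, array([46., 52.]))
(524.4, 16.9, array([48., 52.]))
(413.6, 106.4, array([52., 62.]))
(432.0, 2.0, array([48., 64.]))
(436.0, -92.3, array([59., 61.]))
blue ((512.936279296875, 305.5637512207031), (209.01416015625, 207.41407775878906), 8.090213775634766)
grey ((529.6171264648438, -318.31781005859375), (199.68109130859375, 200.1705780029297), 1.2965861558914185)
mat ((88.6505126953125, -594.233154296875), (2686.93408203125, 3954.173828125), 39.6462516784668)
base ((679.581298828125, -31.626678466796875), (309.10760498046875, 181.22393798828125), 84.69505310058594)
(237, 220) [0.7032 0.0888 0.0735]
(192, 180) [ 0.6864 -0.1468  0.0816]
(212, 172) [ 0.6309 -0.1012  0.1093]
(253, 159) [ 0.4368 -0.0923  0.048 ]
(327, 237) [0.5188 0.3093 0.0016]
(197, 155) [ 0.5329 -0.3158  0.0022]
```

```bash
python3 - <<'E'
from h import *
for n in("top","scene"):
    z=np.load(f"pics/{n}0.npz");p=z["p"];d=z["d"];H,S,V=cv2.split(cv2.cvtColor(p,cv2.COLOR_BGR2HSV))
    c=CP[n];v,u=np.mgrid[:384,:512]
    X=(np.linalg.inv(c["intrinsics"])@np.stack([u.ravel(),v.ravel(),np.ones(u.size)])*d.ravel())
    P=(c["R"].T@(X-c["t"][:,None])).T.reshape(384,512,3);np.save(f"pics/{n}P.npy",P)
    m=(P[...,2]>.058)&(P[...,2]<.082)&(abs(P[...,0]-.70)<.08)&(abs(P[...,1]-.085)<.07)&(S<80)&(d>0)
    b=max(blobs(m,100),key=lambda t:t[1][4]);
    Q=np.array([ray(n,q,.07)[:2] for q in max(contours(b[2]),key=len)[:,0,:]],np.float32)*1000
    print(n,"pan",cv2.fitEllipse(Q),cv2.minEnclosingCircle(Q), np.median(P[b[2]][:,2]))
    y=(H>15)&(H<32)&(S>110)&(V>100)
    for b in blobs(y,20):
        q=ray(n,b[0],.082)
        if .6<q[0]<.8:print("cw",b[0],b[1],q)
    g=(H>40)&(H<85)&(S>70)&(V>60)
    for b in blobs(g,3):
        q=ray(n,b[0],.016)
        if .55<q[0]<.8:print("green",b[0],b[1][4],q)
    r=((H<8)|(H>172))&(S>120)&(V>80)
    for b in blobs(r,2):
        q=ray(n,b[0],.106)
        if .55<q[0]<.8:print("red",b[0],b[1],q,ray(n,b[0],.016))
E
```

```text
top pan ((701.0108032226562, 84.08781433105469), (103.27520751953125, 114.93608856201172), 171.69671630859375) ((701.83154296875, 77.86524963378906), 62.72243881225586) 0.07089107594969413
green [270.09090909 176.45454545] 11 [ 0.64120239 -0.01070887  0.016     ]
red [294.2 177.3] [291 175   6   7  20] [ 0.62279256 -0.10761398  0.106     ] [ 0.63818487 -0.11535493  0.016     ]
scene pan ((699.9334716796875, 83.7688217163086), (105.26797485351562, 111.6353530883789), 4.75853157043457) ((701.3397216796875, 78.53740692138672), 60.85063552856445) 0.07119591692901835
cw [191.71014493 180.72463768] [186 175  13  14 138] [ 0.68960288 -0.14443124  0.082     ]
green [230.25 205.  ] 16 [ 0.64030693 -0.0109029   0.016     ]
red [212.15151515 172.27272727] [209 170   7   6  33] [ 0.62926081 -0.10266065  0.106     ] [ 0.5701738  -0.18113072  0.016     ]
red [211.16666667 188.33333333] [209 187   6   4  12] [ 0.68340525 -0.04788628  0.106     ] [ 0.63030616 -0.12029877  0.016     ]
```

```bash
cat >> h.py <<'E'
def plan(x,y,z,yaw=0,lim=None):
    """tool down, jaw axis (tool z) = world y rotated by yaw (deg) ; prints rotvec in tool frame, and offset in cm in CURRENT and FINAL tool axes"""
    o,R,t=gp();a=np.radians(yaw);zx=np.array([-np.sin(a),np.cos(a),0]);xx=np.array([0,0,-1.])
    if zx@R[:,2]<0: zx=-zx
    Rt=np.stack([xx,np.cross(zx,xx),zx],1)
    rv=Ro.from_matrix(R.T@Rt).as_rotvec()
    dx=np.array([x,y,z])-t
    print("clk %.2f"%o["clock"],"tcp",t.round(4),"gap",o["finger_gap"].round(4),"F",o["contact_force"].round(2),"j",o["joint_pos"].round(2))
    print("  rot",rv.round(3),"off cur",(R.T@dx*100).round(2),"off final",(Rt.T@dx*100).round(2),"R:x,y,z in world",R[:,0].round(2),R[:,1].round(2),R[:,2].round(2))
E
python3 -c "
from h import *
plan(.4345,-.0925,.15,-5)"
```

```text
Traceback (most recent call last):
  File "h.py", line 51, in plan
    print("clk %.2f"%o["clock"],"tcp",t.round(4),"gap",o["finger_gap"].round(4),"F",o["contact_force"].round(2),"j",o["joint_pos"].round(2))
                                                       ^^^^^^^^^^^^^^^^^^^^^
AttributeError: 'float' object has no attribute 'round'
```

```bash
sed -i 's/o\["finger_gap"\].round(4)/round(o["finger_gap"],4)/' h.py
python3 -c "
from h import *
plan(.414,.105,.15,5)"
```

```text
clk 0.10 tcp [0.2289 0.4996 0.2306] gap 0.085 F [-0.4   0.68 -0.75] j [ 0.94  0.26  1.54  0.    1.35 -0.2 ]
  rot [-0.517 -0.001 -0.001] off cur [  8.09 -33.27 -28.14] off final [  8.06 -15.   -40.92] R:x,y,z in world [-0. -0. -1.] [-0.91  0.42  0.  ] [ 0.42  0.91 -0.  ]
```

```bash
python3 -m creep '[{"rot":[-0.108,0,0],"offset":[0,0,0],"jaw":7.8},{"rot":[-0.108,0,0],"offset":[0,0,0],"jaw":7.8},{"rot":[-0.108,0,0],"offset":[0,0,0],"jaw":7.8},{"rot":[-0.107,0,0],"offset":[0,0,0],"jaw":7.8}]' 40
python3 -m creep '[{"rot":[0,0,0],"offset":[0.7,-1.7,-3.6],"jaw":7.8},{"rot":[0,0,0],"offset":[0.7,-1.7,-3.6],"jaw":7.8},{"rot":[0,0,0],"offset":[0.7,-1.7,-3.6],"jaw":7.8},{"rot":[0,0,0],"offset":[0.7,-1.7,-3.6],"jaw":7.8},{"rot":[0,0,0],"offset":[0.7,-1.7,-3.6],"jaw":7.8}]'
python3 -m creep '[{"rot":[0,0,0],"offset":[0.7,-1.7,-3.6],"jaw":7.8},{"rot":[0,0,0],"offset":[0.7,-1.7,-3.6],"jaw":7.8},{"rot":[0,0,0],"offset":[0.7,-1.7,-3.6],"jaw":7.8},{"rot":[0,0,0],"offset":[0.7,-1.7,-3.6],"jaw":7.8},{"rot":[0,0,0],"offset":[0.7,-1.7,-3.6],"jaw":7.8}]'
python3 -m creep '[{"rot":[0,0,0],"offset":[0.7,-1.5,-3.5],"jaw":7.8},{"rot":[0,0,0],"offset":[0,0,0],"jaw":7.8},{"rot":[0,0,0],"offset":[0,0,0],"jaw":7.8}]'
python3 -c "
from h import *
plan(.414,.105,.15,0)"
```

```text
clock: 0.43
tool_pos: [0.229, 0.4997, 0.2308]
eef_rot: [-0.498, 0.502, -0.499, -0.502]
contact_force: [0.2, 1.1, -1.0]
finger_gap: 0.0782
clock: 0.85
tool_pos: [0.3143, 0.3184, 0.1957]
eef_rot: [0.499, -0.501, 0.5, 0.501]
contact_force: [1.5, -0.2, 0.3]
finger_gap: 0.0779
clock: 1.27
tool_pos: [0.3997, 0.1384, 0.1609]
eef_rot: [0.5, -0.5, 0.5, 0.5]
contact_force: [-0.5, 0.3, 0.7]
finger_gap: 0.0783
clock: 1.52
tool_pos: [0.4149, 0.1033, 0.1537]
eef_rot: [0.501, -0.499, 0.501, 0.499]
contact_force: [0.5, -0.4, -0.3]
finger_gap: 0.0781
clk 1.52 tcp [0.4149 0.1033 0.1537] gap 0.0781 F [ 0.46 -0.4  -0.33] j [-0.02  0.11  1.92  0.    1.11 -1.58]
  rot [-0.004  0.    -0.002] off cur [0.37 0.09 0.17] off final [0.37 0.09 0.17] R:x,y,z in world [-0.  0. -1.] [-1.  0.  0.] [0. 1. 0.]
```

```bash
python3 -m creep '[{"rot":[0,0,0],"offset":[3.6,0.1,0.2],"jaw":7.8},{"rot":[0,0,0],"offset":[3.6,0,0],"jaw":7.8},{"rot":[0,0,0],"offset":[3.5,0,0],"jaw":7.8},{"rot":[0,0,0],"offset":[3,0,0],"jaw":7.8},{"rot":[0,0,0],"offset":[0.9,0,0],"jaw":7.8}]'
python3 -m creep '[{"rot":[0,0,0],"offset":[0,0,0],"jaw":5},{"rot":[0,0,0],"offset":[0,0,0],"jaw":5},{"rot":[0,0,0],"offset":[0,0,0],"jaw":5},{"rot":[0,0,0],"offset":[0,0,0],"jaw":5}]' 40
```

```text
clock: 1.93
tool_pos: [0.4099, 0.1086, 0.0051]
eef_rot: [0.498, -0.499, 0.501, 0.503]
contact_force: [-0.3, -1.1, 0.1]
finger_gap: 0.0781
clock: 2.27
tool_pos: [0.4148, 0.1076, 0.0098]
eef_rot: [-0.5, 0.501, -0.499, -0.5]
contact_force: [-0.0, 0.5, -2.7]
finger_gap: 0.0587
```

```bash
cat > w.py <<'E'
from h import *
E
python3 -m creep '[{"rot":[0,0,0],"offset":[0,0,0],"jaw":5},{"rot":[0,0,0],"offset":[-2,0,0],"jaw":5},{"rot":[0,0,0],"offset":[-3,0,0],"jaw":5},{"rot":[0,0,0],"offset":[-3,0,0],"jaw":5},{"rot":[0,0,0],"offset":[-2,0,0],"jaw":5}]'
for i in 1 2 3 4 5 6 7 8; do python3 -m creep '[{"rot":[0,0,0],"offset":[0,0,0],"jaw":5}]' | tr '\n' ' '; echo; done
```

```text
clock: 2.68
tool_pos: [0.4146, 0.1072, 0.1114]
eef_rot: [-0.501, 0.501, -0.499, -0.499]
contact_force: [1.4, 1.3, -2.9]
finger_gap: 0.0586
clock: 2.77 tool_pos: [0.417, 0.1073, 0.113] eef_rot: [-0.502, 0.503, -0.497, -0.498] contact_force: [0.4, 0.1, -2.7] finger_gap: 0.0587 
clock: 2.85 tool_pos: [0.4146, 0.1072, 0.1097] eef_rot: [-0.501, 0.501, -0.499, -0.499] contact_force: [-0.1, 0.4, -4.0] finger_gap: 0.0587 
clock: 2.93 tool_pos: [0.4129, 0.1072, 0.1078] eef_rot: [0.5, -0.5, 0.5, 0.5] contact_force: [-0.7, 0.2, -3.3] finger_gap: 0.0584 
clock: 3.02 tool_pos: [0.4124, 0.1072, 0.1071] eef_rot: [0.499, -0.5, 0.5, 0.501] contact_force: [0.2, 0.9, -3.1] finger_gap: 0.0591 
clock: 3.1 tool_pos: [0.4125, 0.1072, 0.107] eef_rot: [0.499, -0.5, 0.5, 0.501] contact_force: [0.9, -0.7, -2.7] finger_gap: 0.0589 
clock: 3.18 tool_pos: [0.4128, 0.1072, 0.1072] eef_rot: [0.499, -0.5, 0.5, 0.501] contact_force: [-0.0, -0.2, -2.6] finger_gap: 0.0583 
clock: 3.27 tool_pos: [0.4131, 0.1072, 0.1075] eef_rot: [0.499, -0.5, 0.5, 0.501] contact_force: [0.9, -0.1, -3.1] finger_gap: 0.0587 
clock: 3.35 tool_pos: [0.4134, 0.1072, 0.1078] eef_rot: [0.499, -0.5, 0.5, 0.501] contact_force: [0.5, 0.1, -2.7] finger_gap: 0.0587
```

```bash
python3 -m creep '[{"rot":[0,0,0],"offset":[-2.5,0,0],"jaw":5},{"rot":[0,0,0],"offset":[-2.5,-2,0],"jaw":5},{"rot":[0,0,0],"offset":[0,-3.2,-0.3],"jaw":5},{"rot":[0,0,0],"offset":[0,-3.5,-0.3],"jaw":5},{"rot":[0,0,0],"offset":[0,-3.5,-0.3],"jaw":5}]'
python3 -m creep '[{"rot":[0,0,0],"offset":[0,-3.5,-0.3],"jaw":5},{"rot":[0,0,0],"offset":[0,-3.5,-0.3],"jaw":5},{"rot":[0,0,0],"offset":[0,-3.5,-0.3],"jaw":5},{"rot":[0,0,0],"offset":[0,-3.5,-0.3],"jaw":5},{"rot":[0,0,0],"offset":[0,-2.5,-0.2],"jaw":5}]'
python3 -m creep '[{"rot":[0,0,0],"offset":[0,0,0],"jaw":5},{"rot":[0,0,0],"offset":[0,0,0],"jaw":5},{"rot":[0,0,0],"offset":[0,0,0],"jaw":5},{"rot":[0,0,0],"offset":[0,0,0],"jaw":5}]'
python3 -c "
from h import *
plan(.7005,.0845,.0765,0)
look('1')
"
```

```text
clock: 3.77
tool_pos: [0.5371, 0.0984, 0.1589]
eef_rot: [-0.5, 0.501, -0.499, -0.5]
contact_force: [-0.2, -0.3, -1.8]
finger_gap: 0.0588
clock: 4.18
tool_pos: [0.7032, 0.084, 0.1571]
eef_rot: [-0.5, 0.5, -0.5, -0.5]
contact_force: [0.3, -0.2, -3.2]
finger_gap: 0.0585
clock: 4.52
tool_pos: [0.6994, 0.0849, 0.1579]
eef_rot: [0.499, -0.5, 0.5, 0.501]
contact_force: [0.0, -0.2, -3.1]
finger_gap: 0.0591
clk 4.52 tcp [0.6994 0.0849 0.1579] gap 0.0591 F [ 0.04 -0.16 -3.09] j [-0.04  0.59  1.21  0.    1.34 -1.61]
  rot [ 0.002  0.    -0.002] off cur [ 8.14 -0.13 -0.04] off final [ 8.14 -0.11 -0.04] R:x,y,z in world [-0.  0. -1.] [-1. -0.  0.] [-0.  1.  0.]
```

View pics/scene1.png

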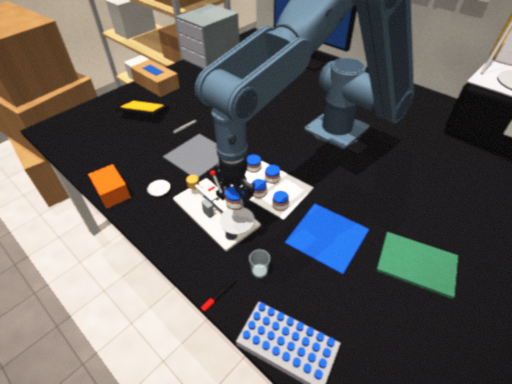

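The jar is held just above the pan, at about (234,196) in the scene view. The other four are in place. Lowering it.

```bash
python3 -m creep '[{"rot":[0,0,0],"offset":[3,0,0],"jaw":5},{"rot":[0,0,0],"offset":[3,0,0],"jaw":5},{"rot":[0,0,0],"offset":[1,0,0],"jaw":5},{"rot":[0,0,0],"offset":[0.4,0,0],"jaw":5},{"rot":[0,0,0],"offset":[0.2,0,0],"jaw":5}]'
for i in 1 2 3; do python3 -m creep '[{"rot":[0,0,0],"offset":[0.1,0,0],"jaw":5},{"rot":[0,0,0],"offset":[0,0,0],"jaw":5}]' | tr '\n' ' '; echo; done
```

```text
clock: 5.03
tool_pos: [0.7002, 0.0847, 0.0822]
eef_rot: [0.499, -0.5, 0.5, 0.501]
contact_force: [0.5, 1.4, -3.4]
finger_gap: 0.0588
clock: 5.2 tool_pos: [0.7018, 0.0845, 0.0831] eef_rot: [-0.5, 0.501, -0.499, -0.5] contact_force: [0.0, 0.7, -3.8] finger_gap: 0.0586 
clock: 5.37 tool_pos: [0.7014, 0.0846, 0.0816] eef_rot: [-0.5, 0.501, -0.499, -0.5] contact_force: [0.4, -0.2, -3.3] finger_gap: 0.0589 
clock: 5.53 tool_pos: [0.7008, 0.0845, 0.0796] eef_rot: [-0.5, 0.5, -0.5, -0.5] contact_force: [-0.3, -0.1, -3.2] finger_gap: 0.0587
```

```bash

for i in 1 2 3 ; do python3 -m creep '[{"rot":[0,0,0],"offset":[0.1,0,0],"jaw":5},{"rot":[0,0,0],"offset":[0,0,0],"jaw":5},{"rot":[0,0,0],"offset":[0,0,0],"jaw":5}]' | tr '\n' ' '; echo; done
```

```text
clock: 5.78 tool_pos: [0.7007, 0.0846, 0.0783] eef_rot: [-0.5, 0.5, -0.5, -0.5] contact_force: [-0.1, 0.8, -3.5] finger_gap: 0.0586 
clock: 6.03 tool_pos: [0.7008, 0.0846, 0.0775] eef_rot: [-0.5, 0.5, -0.5, -0.5] contact_force: [-0.4, 0.3, -2.0] finger_gap: 0.0587 
clock: 6.28 tool_pos: [0.7008, 0.0846, 0.0766] eef_rot: [-0.5, 0.5, -0.5, -0.5] contact_force: [-0.7, 0.4, -1.0] finger_gap: 0.059
```

```bash

python3 -m creep '[{"rot":[0,0,0],"offset":[0.1,0,0],"jaw":5},{"rot":[0,0,0],"offset":[0,0,0],"jaw":5},{"rot":[0,0,0],"offset":[0,0,0],"jaw":6.4},{"rot":[0,0,0],"offset":[0,0,0],"jaw":7.8},{"rot":[0,0,0],"offset":[0,0,0],"jaw":7.8}]'
python3 -m creep '[{"rot":[0,0,0],"offset":[0,0,0],"jaw":7.8},{"rot":[0,0,0],"offset":[-1,0,0],"jaw":7.8},{"rot":[0,0,0],"offset":[-3,0,0],"jaw":7.8},{"rot":[0,0,0],"offset":[-4,0,0],"jaw":7.8},{"rot":[0,0,0],"offset":[-4,0,0],"jaw":5}]'
python3 -m creep '[{"rot":[0,0,0],"offset":[0,4,0],"jaw":2},{"rot":[0,0,0],"offset":[0,4,0],"jaw":0},{"rot":[0,0,0],"offset":[0,4,0],"jaw":0},{"rot":[0,0,0],"offset":[0,4,0],"jaw":0},{"rot":[0,0,0],"offset":[0,4,0],"jaw":0}]'
python3 - <<'E'
from h import *
r=look('2')
for n in r: print(n,caps(r[n],n,.116))
cv2.imwrite('pics/scene2b.png',cv2.resize(r['scene'][120:280,150:380],None,fx=3.4,fy=3.4,interpolation=cv2.INTER_CUBIC))
plan(.63,-.13,.2)
E
```

```text
clock: 6.7
tool_pos: [0.7008, 0.0844, 0.0753]
eef_rot: [-0.5, 0.5, -0.5, -0.5]
contact_force: [0.7, 0.4, -0.5]
finger_gap: 0.0782
clock: 7.12
tool_pos: [0.6998, 0.0845, 0.1961]
eef_rot: [0.499, -0.5, 0.5, 0.501]
contact_force: [0.8, -0.7, -0.3]
finger_gap: 0.0678
clock: 7.53
tool_pos: [0.4988, 0.0843, 0.196]
eef_rot: [-0.5, 0.501, -0.499, -0.5]
contact_force: [0.5, -0.3, 0.1]
finger_gap: 0.0046
scene [(703.9, 87.8, array([49., 59.])), (567.7, 149.7, array([43., 49.])), (574.3, 62.8, array([44., 48.])), (489.4, 48.8, array([43., 59.])), (492.5, -37.8, array([54., 56.]))]
top [(428.1, 0.9, array([45., 47.])), (430.9, -87.6, array([44., 49.])), (511.9, 9.6, array([36., 50.])), (700.3, 84.7, array([47., 51.]))]
clk 7.63 tcp [0.4927 0.0851 0.1947] gap -0.0001 F [-0.66  0.17  1.01] j [-0.05  0.2   1.7  -0.    1.24 -1.63]
  rot [ 0.002  0.    -0.007] off cur [ -0.64 -13.68 -21.54] off final [ -0.53 -13.73 -21.51] R:x,y,z in world [-0.01  0.   -1.  ] [-1.   -0.    0.01] [-0.  1.  0.]
```

View pics/scene2b.png

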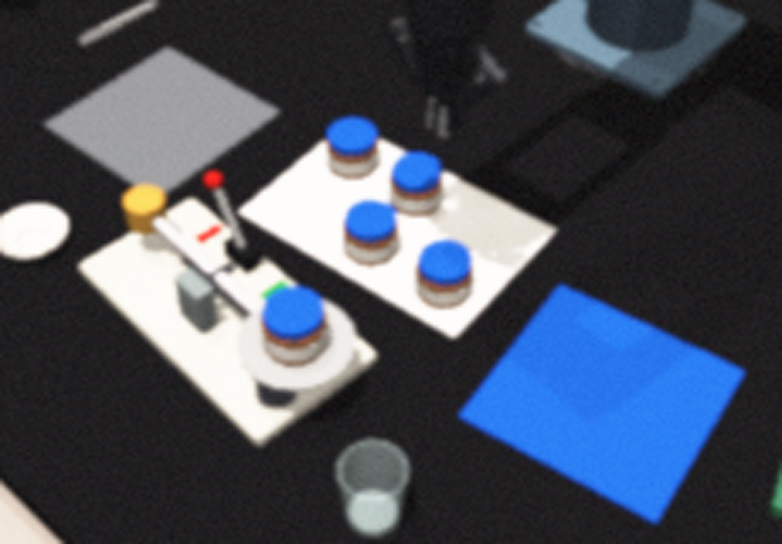

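```bash

python3 -m creep '[{"rot":[0,0,0],"offset":[0,-1.9,-3.3],"jaw":0},{"rot":[0,0,0],"offset":[0,-1.9,-3.3],"jaw":0},{"rot":[0,0,0],"offset":[0,-1.9,-3.3],"jaw":0},{"rot":[0,0,0],"offset":[0,-1.9,-3.3],"jaw":0},{"rot":[0,0,0],"offset":[0,-1.9,-3.3],"jaw":0}]'
python3 -m creep '[{"rot":[0,0,0],"offset":[0,-1.8,-3.3],"jaw":0},{"rot":[0,0,0],"offset":[0,-1.7,-3.3],"jaw":0},{"rot":[0,0,0],"offset":[0,0,0],"jaw":0},{"rot":[0,0,0],"offset":[0,0,0],"jaw":0}]'
python3 -m creep '[{"rot":[0,0,0],"offset":[3,0,0],"jaw":0},{"rot":[0,0,0],"offset":[4,0,0],"jaw":0},{"rot":[0,0,0],"offset":[2.8,0,0],"jaw":0},{"rot":[0,0,0],"offset":[0,0,0],"jaw":0},{"rot":[0,0,0],"offset":[0,0,0],"jaw":0}]'
python3 -c "
from h import *
plan(.630,-.03-.023,.098)"
```

```text
clock: 8.05
tool_pos: [0.5972, -0.0824, 0.1965]
eef_rot: [-0.5, 0.501, -0.499, -0.5]
contact_force: [1.3, -0.1, 0.1]
finger_gap: 0.0002
clock: 8.38
tool_pos: [0.6318, -0.149, 0.1952]
eef_rot: [0.501, -0.5, 0.5, 0.499]
contact_force: [0.6, 0.5, -0.2]
finger_gap: -0.0001
clock: 8.8
tool_pos: [0.6298, -0.145, 0.0966]
eef_rot: [0.499, -0.499, 0.5, 0.502]
contact_force: [1.0, 0.0, 0.3]
finger_gap: 0.0001
clk 8.80 tcp [ 0.6298 -0.145   0.0966] gap 0.0001 F [1.02 0.   0.32] j [-0.4   0.54  1.45  0.    1.15 -1.97]
  rot [ 0.002  0.002 -0.003] off cur [-0.12 -0.04  9.2 ] off final [-0.14 -0.02  9.2 ] R:x,y,z in world [-0.  0. -1.] [-1. -0.  0.] [-0.  1.  0.]
```

```bash

python3 -m creep '[{"rot":[0,0,0],"offset":[0,-0.1,1.4],"jaw":0},{"rot":[0,0,0],"offset":[0,-0.1,1.4],"jaw":0},{"rot":[0,0,0],"offset":[0,-0.1,1.4],"jaw":0},{"rot":[0,0,0],"offset":[0,-0.1,1.4],"jaw":0},{"rot":[0,0,0],"offset":[0,-0.1,1.4],"jaw":0}]'
python3 -m creep '[{"rot":[0,0,0],"offset":[0,0,0.8],"jaw":0},{"rot":[0,0,0],"offset":[0,0,0.5],"jaw":0},{"rot":[0,0,0],"offset":[0,0,0],"jaw":0}]'
python3 - <<'E'
from h import *
r=look('3')
cv2.imwrite('pics/scene3b.png',cv2.resize(r['scene'][120:280,150:380],None,fx=3.4,fy=3.4,interpolation=cv2.INTER_CUBIC))
E
```

```text
clock: 9.22
tool_pos: [0.6376, -0.0753, 0.1004]
eef_rot: [-0.5, 0.502, -0.499, -0.499]
contact_force: [1.2, -1.7, 1.8]
finger_gap: 0.0001
clock: 9.47
tool_pos: [0.6355, -0.0614, 0.0973]
eef_rot: [0.499, -0.5, 0.499, 0.501]
contact_force: [-0.8, -0.1, 0.9]
finger_gap: -0.0
```

View pics/scene3b.png

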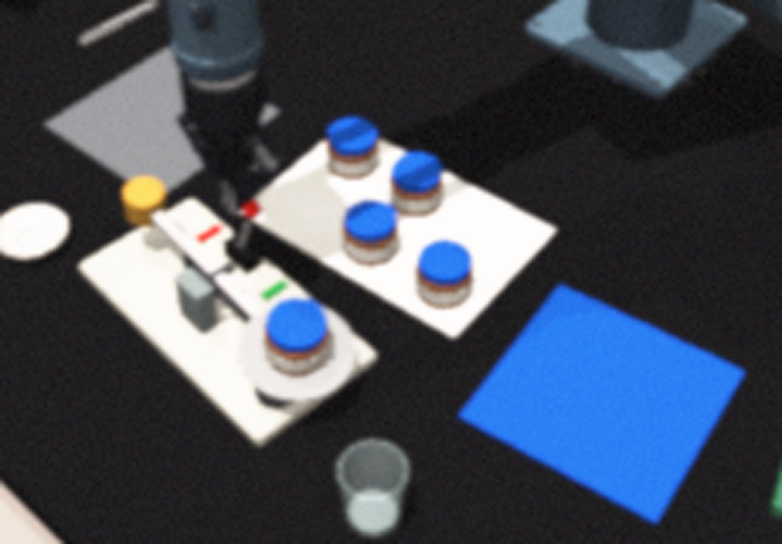

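The beam has tipped pan-down. The red ball is at crop (250,209), not yet at the end of its travel, so I keep pushing until it hits the stop.

```bash

for i in 1 2 3 4 ; do python3 -m creep '[{"rot":[0,0,0],"offset":[0,0,0.3],"jaw":0},{"rot":[0,0,0],"offset":[0,0,0],"jaw":0}]' | tr '\n' ' '; echo; done
python3 - <<'E'
from h import *
r=look('4')['scene']
H,S,V=cv2.split(cv2.cvtColor(r,cv2.COLOR_BGR2HSV))
for b in blobs(((H<8)|(H>172))&(S>120)&(V>60),4):print(b[0],b[1][4],ray('scene',b[0],.106))
E
```

```text
clock: 9.73 tool_pos: [0.6355, -0.0606, 0.0968] eef_rot: [0.5, -0.5, 0.5, 0.501] contact_force: [0.1, -0.1, -0.1] finger_gap: 0.0 
clock: 9.9 tool_pos: [0.6356, -0.0577, 0.097] eef_rot: [0.5, -0.5, 0.5, 0.5] contact_force: [-0.5, -0.2, -0.4] finger_gap: -0.0001 
clock: 10.07 tool_pos: [0.6357, -0.0543, 0.0972] eef_rot: [0.5, -0.5, 0.5, 0.5] contact_force: [0.7, -1.1, 0.3] finger_gap: 0.0001 
clock: 10.23 tool_pos: [0.6358, -0.0513, 0.0973] eef_rot: [-0.5, 0.5, -0.5, -0.5] contact_force: [0.6, -2.4, -1.1] finger_gap: -0.0001 
[224.68181818 183.27272727] 22 [ 0.6374647  -0.03199643  0.106     ]
[211.27272727 188.18181818] 11 [ 0.68270431 -0.04814418  0.106     ]
[207.2601626 304.2601626] 123 [0.9597622  0.24294921 0.106     ]
```

```bash

for i in 1 2 3 4 5; do python3 -m creep '[{"rot":[0,0,0],"offset":[0,0,0.2],"jaw":0},{"rot":[0,0,0],"offset":[0,0,0],"jaw":0}]' | tr '\n' ' '; echo; done
python3 - <<'E'
from h import *
r=look('5')['scene']
H,S,V=cv2.split(cv2.cvtColor(r,cv2.COLOR_BGR2HSV))
for b in blobs(((H<8)|(H>172))&(S>120)&(V>60),4):print(b[0],b[1][4],ray('scene',b[0],.106))
E
```

```text
clock: 10.5 tool_pos: [0.6359, -0.0508, 0.0973] eef_rot: [-0.499, 0.501, -0.5, -0.5] contact_force: [-0.2, -6.0, -0.7] finger_gap: 0.0002 
clock: 10.67 tool_pos: [0.6359, -0.0504, 0.0973] eef_rot: [-0.499, 0.502, -0.501, -0.499] contact_force: [-0.3, -10.9, -2.4] finger_gap: -0.0 
clock: 10.83 tool_pos: [0.6359, -0.0501, 0.0973] eef_rot: [-0.498, 0.502, -0.501, -0.498] contact_force: [-0.4, -15.8, -3.0] finger_gap: 0.0001 
clock: 11.0 tool_pos: [0.6359, -0.0497, 0.0972] eef_rot: [-0.497, 0.503, -0.502, -0.498] contact_force: [-0.9, -21.0, -4.3] finger_gap: -0.0002 
clock: 11.17 tool_pos: [0.6359, -0.0494, 0.0972] eef_rot: [-0.497, 0.503, -0.503, -0.497] contact_force: [-1.2, -26.3, -5.6] finger_gap: -0.0001 
[224.80952381 183.61904762] 21 [ 0.63830748 -0.03050309  0.106     ]
[211.  188.3] 10 [ 0.68366902 -0.04840584  0.106     ]
[207.3015873  304.19047619] 126 [0.95957132 0.24288843 0.106     ]
```

```bash

python3 -m creep '[{"rot":[0,0,0],"offset":[0,0,-1],"jaw":0},{"rot":[0,0,0],"offset":[0,0,-1],"jaw":0},{"rot":[0,0,0],"offset":[0,0,-1],"jaw":0},{"rot":[0,0,0],"offset":[-3,0,0],"jaw":0},{"rot":[0,0,0],"offset":[-4,0,0],"jaw":0}]'
python3 -m creep '[{"rot":[0,0,0],"offset":[-3,0,0],"jaw":0},{"rot":[0,0,0],"offset":[0,0,2.6],"jaw":0},{"rot":[0,0,0],"offset":[0,0,3],"jaw":0},{"rot":[0,0,0],"offset":[0,0,3],"jaw":0},{"rot":[0,0,0],"offset":[0,0,0],"jaw":0}]'
python3 -m creep '[{"rot":[0,0,0],"offset":[0,0,0],"jaw":0},{"rot":[0,0,0],"offset":[0,0,0],"jaw":0},{"rot":[0,0,0],"offset":[0,0,0],"jaw":0},{"rot":[0,0,0],"offset":[0,0,0],"jaw":0},{"rot":[0,0,0],"offset":[0,0,0],"jaw":0}]'
python3 - <<'E'
from h import *
r=look('6')['scene']
H,S,V=cv2.split(cv2.cvtColor(r,cv2.COLOR_BGR2HSV))
for b in blobs(((H<8)|(H>172))&(S>120)&(V>60),4):print(b[0],b[1][4],ray('scene',b[0],.106))
cv2.imwrite('pics/scene6b.png',cv2.resize(r[120:280,150:380],None,fx=3.4,fy=3.4,interpolation=cv2.INTER_CUBIC))
plan(.637,.0155,.098)
E
```

```text
clock: 11.68
tool_pos: [0.633, -0.0711, 0.1636]
eef_rot: [0.498, -0.497, 0.501, 0.503]
contact_force: [1.7, 0.1, -0.6]
finger_gap: -0.0003
clock: 12.1
tool_pos: [0.6352, 0.0202, 0.1978]
eef_rot: [0.5, -0.5, 0.498, 0.502]
contact_force: [-0.5, -0.1, -0.1]
finger_gap: -0.0005
clock: 12.52
tool_pos: [0.6358, 0.0135, 0.1971]
eef_rot: [0.5, -0.5, 0.5, 0.5]
contact_force: [0.0, -0.6, -0.3]
finger_gap: -0.0001
[225.0625 183.875 ] 16 [ 0.63857697 -0.02901079  0.106     ]
[211.  188.3] 10 [ 0.68366902 -0.04840584  0.106     ]
[207.24390244 304.30894309] 123 [0.95987445 0.24301494 0.106     ]
clk 12.62 tcp [0.6358 0.0137 0.1972] gap -0.0001 F [ 0.5  -0.8  -1.49] j [-0.15  0.43  1.36 -0.    1.34 -1.72]
  rot [ 0.  0. -0.] off cur [ 9.92 -0.13  0.18] off final [ 9.92 -0.12  0.18] R:x,y,z in world [-0.  0. -1.] [-1. -0.  0.] [-0.  1.  0.]
```

View pics/scene6b.png

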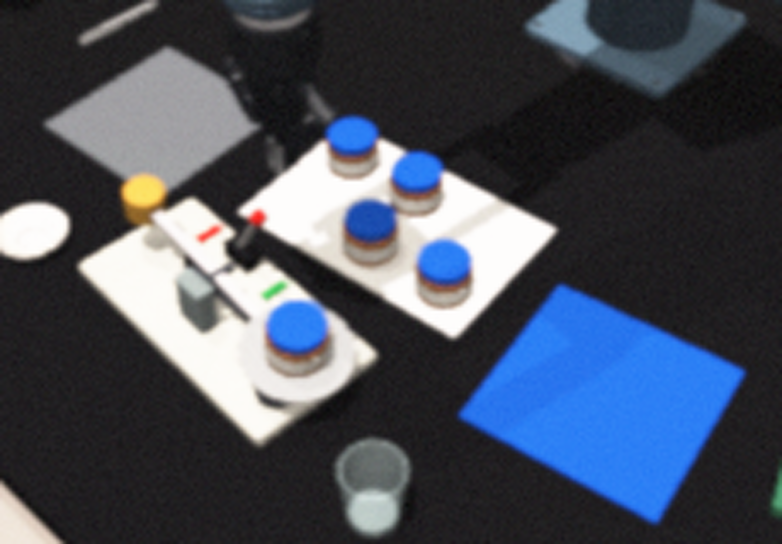

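The lever now rests at full release, ball at crop (257,217), and the beam is down under the jar. It has held for over a second, so I push it back to arrest.

```bash

python3 -m creep '[{"rot":[0,0,0],"offset":[3,0,0.2],"jaw":0},{"rot":[0,0,0],"offset":[4,0,0],"jaw":0},{"rot":[0,0,0],"offset":[2.8,0,0],"jaw":0},{"rot":[0,0,0],"offset":[0,0,0],"jaw":0},{"rot":[0,0,0],"offset":[0,0,0],"jaw":0}]'
python3 -m creep '[{"rot":[0,0,0],"offset":[0,0.1,-1.3],"jaw":0},{"rot":[0,0,0],"offset":[0,0.1,-1.3],"jaw":0},{"rot":[0,0,0],"offset":[0,0.1,-1.3],"jaw":0},{"rot":[0,0,0],"offset":[0,0.1,-1.3],"jaw":0},{"rot":[0,0,0],"offset":[0,0.1,-1.3],"jaw":0}]'
python3 -m creep '[{"rot":[0,0,0],"offset":[0,0.1,-1.3],"jaw":0},{"rot":[0,0,0],"offset":[0,0,-0.8],"jaw":0},{"rot":[0,0,0],"offset":[0,0,-0.5],"jaw":0},{"rot":[0,0,0],"offset":[0,0,0],"jaw":0},{"rot":[0,0,0],"offset":[0,0,0],"jaw":0}]'
for i in 1 2 3 4 5; do python3 -m creep '[{"rot":[0,0,0],"offset":[0,0,-0.3],"jaw":0},{"rot":[0,0,0],"offset":[0,0,0],"jaw":0}]' | tr '\n' ' '; echo; done
```

```text
clock: 13.03
tool_pos: [0.6346, 0.0163, 0.098]
eef_rot: [0.499, -0.499, 0.501, 0.501]
contact_force: [-0.3, 0.3, 0.5]
finger_gap: 0.0
clock: 13.45
tool_pos: [0.6339, -0.0494, 0.1053]
eef_rot: [-0.502, 0.503, -0.497, -0.498]
contact_force: [-0.2, 1.9, 1.9]
finger_gap: 0.0
clock: 13.87
tool_pos: [0.6294, -0.0753, 0.0989]
eef_rot: [0.5, -0.5, 0.5, 0.5]
contact_force: [-0.2, 0.5, -0.4]
finger_gap: 0.0002
clock: 14.03 tool_pos: [0.6294, -0.0774, 0.0987] eef_rot: [0.499, -0.5, 0.5, 0.501] contact_force: [-0.5, 1.0, 0.2] finger_gap: 0.0002 
clock: 14.2 tool_pos: [0.6296, -0.08, 0.0989] eef_rot: [0.5, -0.5, 0.5, 0.501] contact_force: [-0.1, 2.3, -0.9] finger_gap: 0.0006 
clock: 14.37 tool_pos: [0.6295, -0.0808, 0.0988] eef_rot: [0.501, -0.499, 0.499, 0.502] contact_force: [0.7, 10.2, -0.5] finger_gap: -0.0002 
clock: 14.53 tool_pos: [0.6294, -0.0813, 0.0987] eef_rot: [0.501, -0.498, 0.498, 0.503] contact_force: [1.7, 17.1, -0.2] finger_gap: 0.0002 
clock: 14.7 tool_pos: [0.6294, -0.0818, 0.0986] eef_rot: [0.502, -0.497, 0.497, 0.504] contact_force: [1.6, 23.7, 1.5] finger_gap: -0.0003
```

```bash

python3 -m creep '[{"rot":[0,0,0],"offset":[0,0,1],"jaw":0},{"rot":[0,0,0],"offset":[0,0,1],"jaw":0},{"rot":[0,0,0],"offset":[0,0,0.8],"jaw":0},{"rot":[0,0,0],"offset":[-3,0,0],"jaw":0},{"rot":[0,0,0],"offset":[-4,0,0],"jaw":0}]'
python3 -m creep '[{"rot":[0,0,0],"offset":[-3,0,0],"jaw":7.8},{"rot":[0,0,0],"offset":[0,0,2],"jaw":7.8},{"rot":[0,0,0],"offset":[0,0,0],"jaw":7.8},{"rot":[0,0,0],"offset":[0,0,0],"jaw":7.8},{"rot":[0,0,0],"offset":[0,0,0],"jaw":7.8}]'
python3 - <<'E'
from h import *
R=look('7');r=R['scene']
H,S,V=cv2.split(cv2.cvtColor(r,cv2.COLOR_BGR2HSV))
for b in blobs(((H<8)|(H>172))&(S>120)&(V>60),4):print(b[0],b[1][4],ray('scene',b[0],.106))
for n in R: print(n,'mat',caps(R[n],n),'pan', caps(R[n],n,.116))
cv2.imwrite('pics/scene7b.png',cv2.resize(r[120:280,150:380],None,fx=3.4,fy=3.4,interpolation=cv2.INTER_CUBIC))
plan(.7005,.0845,.17)
E
```

```text
clock: 15.12
tool_pos: [0.6271, -0.0605, 0.1659]
eef_rot: [0.498, -0.498, 0.501, 0.503]
contact_force: [1.3, -0.2, 0.5]
finger_gap: -0.0002
clock: 15.53
tool_pos: [0.6291, -0.0418, 0.1982]
eef_rot: [0.499, -0.5, 0.5, 0.501]
contact_force: [-0.5, -0.5, -0.2]
finger_gap: 0.0605
[212.10526316 172.07894737] 38 [ 0.62871006 -0.10350169  0.106     ]
[211.  188.3] 10 [ 0.68366902 -0.04840584  0.106     ]
[207.22580645 304.2983871 ] 124 [0.95988638 0.24296135 0.106     ]
scene mat [(664.6, 43.9, array([54., 65.])), (517.8, 111.3, array([46., 51.])), (524.1, 16.6, array([48., 52.])), (432.1, 1.7, array([47., 64.])), (436.4, -93.0, array([56., 61.]))] pan [(703.6, 87.8, array([50., 60.])), (568.2, 149.9, array([42., 47.])), (574.0, 62.7, array([44., 48.])), (489.1, 48.9, array([43., 59.])), (493.1, -38.4, array([51., 56.]))]
top mat [(430.8, -96.5, array([36., 54.])), (511.8, 106.5, array([48., 51.])), (715.9, 87.1, array([50., 54.]))] pan [(427.8, -91.3, array([34., 52.])), (505.3, 103.0, array([46., 48.])), (700.7, 84.5, array([47., 52.]))]
clk 15.63 tcp [ 0.6291 -0.0421  0.1979] gap 0.0748 F [-0.23 -0.5  -0.75] j [-0.24  0.43  1.38 -0.    1.34 -1.81]
  rot [ 0.001  0.    -0.002] off cur [ 2.77 -7.15 12.65] off final [ 2.79 -7.14 12.66] R:x,y,z in world [-0.  0. -1.] [-1. -0.  0.] [-0.  1.  0.]
```

View pics/scene7b.png

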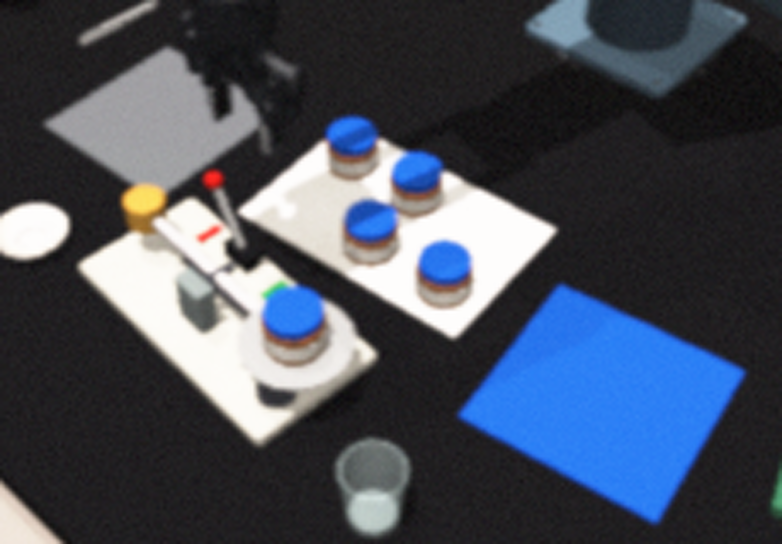

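```bash

python3 -m creep '[{"rot":[0,0,0],"offset":[0,-1.8,3.2],"jaw":7.8},{"rot":[0,0,0],"offset":[0,-1.8,3.2],"jaw":7.8},{"rot":[0,0,0],"offset":[0,-1.8,3.2],"jaw":7.8},{"rot":[0,0,0],"offset":[0,-1.7,3.1],"jaw":7.8},{"rot":[0,0,0],"offset":[0,0,0],"jaw":7.8}]'
python3 -m creep '[{"rot":[0,0,0],"offset":[3,0,0],"jaw":7.8},{"rot":[0,0,0],"offset":[4,0,0],"jaw":7.8},{"rot":[0,0,0],"offset":[3.5,0,0],"jaw":7.8},{"rot":[0,0,0],"offset":[1.6,0,0],"jaw":7.8},{"rot":[0,0,0],"offset":[0,0,0],"jaw":7.8}]'
python3 -c "
from h import *
plan(.7005,.0845,.0755)"
```

```text
clock: 16.05
tool_pos: [0.7022, 0.091, 0.1973]
eef_rot: [0.499, -0.5, 0.498, 0.502]
contact_force: [-0.9, -0.0, 0.1]
finger_gap: 0.0781
clock: 16.47
tool_pos: [0.6963, 0.0847, 0.0712]
eef_rot: [0.497, -0.497, 0.503, 0.503]
contact_force: [-0.4, 0.0, 0.4]
finger_gap: 0.0783
clk 16.47 tcp [0.6963 0.0847 0.0712] gap 0.0783 F [-0.4   0.01  0.37] j [-0.04  0.66  1.31 -0.    1.19 -1.61]
  rot [ 0.001  0.    -0.012] off cur [-0.43 -0.42 -0.02] off final [-0.43 -0.42 -0.02] R:x,y,z in world [-0.01  0.   -1.  ] [-1.   -0.    0.01] [-0.  1.  0.]
```

```bash

python3 -m creep '[{"rot":[0,0,0],"offset":[0,0,0],"jaw":7},{"rot":[0,0,0],"offset":[0,0,0],"jaw":5},{"rot":[0,0,0],"offset":[0,0,0],"jaw":5},{"rot":[0,0,0],"offset":[0,0,0],"jaw":5},{"rot":[0,0,0],"offset":[0,0,0],"jaw":5}]' 40
python3 -m creep '[{"rot":[0,0,0],"offset":[-1,0,0],"jaw":5},{"rot":[0,0,0],"offset":[-3,0,0],"jaw":5},{"rot":[0,0,0],"offset":[-3.5,0,0],"jaw":5},{"rot":[0,0,0],"offset":[0,1.7,3.3],"jaw":5},{"rot":[0,0,0],"offset":[0,1.8,3.4],"jaw":5}]' 
python3 -m creep '[{"rot":[0,0,0],"offset":[0,1.8,3.4],"jaw":5},{"rot":[0,0,0],"offset":[0,1.8,3.4],"jaw":5},{"rot":[0,0,0],"offset":[0,1.8,3.4],"jaw":5},{"rot":[0,0,0],"offset":[0,1.8,3.4],"jaw":5},{"rot":[0,0,0],"offset":[0,1.8,3.4],"jaw":5}]' 
python3 -m creep '[{"rot":[0,0,0],"offset":[0,1.6,3.3],"jaw":5},{"rot":[0,0,0],"offset":[0,0,0],"jaw":5},{"rot":[0,0,0],"offset":[0,0,0],"jaw":5},{"rot":[0,0,0],"offset":[0,0,0],"jaw":5},{"rot":[0,0,0],"offset":[0,0,0],"jaw":5}]' 
python3 - <<'E'
from h import *
plan(.5595,.355,.010)
p=np.load("pics/scene0.npz")["p"];H,S,V=cv2.split(cv2.cvtColor(p,cv2.COLOR_BGR2HSV))
l=cv2.connectedComponents(((H>90)&(H<125)&(S>100)&(V>80)).astype(np.uint8))[1]
print(cv2.boxPoints(rectw("scene",l==l[237,327],.003)))
E
```

```text
clock: 16.88
tool_pos: [0.7018, 0.0852, 0.0801]
eef_rot: [-0.5, 0.501, -0.499, -0.499]
contact_force: [0.6, -1.0, -0.6]
finger_gap: 0.0587
clock: 17.3
tool_pos: [0.6682, 0.1513, 0.1575]
eef_rot: [0.503, -0.501, 0.499, 0.497]
contact_force: [-0.0, 3.0, -3.6]
finger_gap: 0.0587
clock: 17.72
tool_pos: [0.5739, 0.324, 0.1542]
eef_rot: [0.5, -0.5, 0.5, 0.5]
contact_force: [1.0, 0.0, -3.2]
finger_gap: 0.0583
clock: 18.13
tool_pos: [0.5598, 0.3545, 0.1536]
eef_rot: [-0.5, 0.5, -0.5, -0.5]
contact_force: [0.7, -0.3, -3.8]
finger_gap: 0.0591
clk 18.13 tcp [0.5598 0.3545 0.1536] gap 0.0591 F [ 0.71 -0.3  -3.78] j [ 0.4   0.51  1.35 -0.    1.28 -1.17]
  rot [ 0. -0.  0.] off cur [14.36  0.03  0.05] off final [14.36  0.03  0.05] R:x,y,z in world [ 0. -0. -1.] [-1. -0. -0.] [-0.  1. -0.]
[[394.8744  393.53113]
 [424.0642  188.18134]
 [630.99817 217.59637]
 [601.80835 422.94617]]
```

```bash

python3 -m creep '[{"rot":[0,0,0],"offset":[3.5,0,0],"jaw":5},{"rot":[0,0,0],"offset":[4,0,0],"jaw":5},{"rot":[0,0,0],"offset":[3.5,0,0],"jaw":5},{"rot":[0,0,0],"offset":[2,0,0],"jaw":5},{"rot":[0,0,0],"offset":[0.4,0,0],"jaw":5}]' 
python3 -m creep '[{"rot":[0,0,0],"offset":[0,0,0],"jaw":5},{"rot":[0,0,0],"offset":[0,0,0],"jaw":5},{"rot":[0,0,0],"offset":[0,0,0],"jaw":5},{"rot":[0,0,0],"offset":[0,0,0],"jaw":5}]' 
for i in 1 2 3 4 5 6; do python3 -m creep '[{"rot":[0,0,0],"offset":[0.1,0,0],"jaw":5},{"rot":[0,0,0],"offset":[0,0,0],"jaw":5},{"rot":[0,0,0],"offset":[0,0,0],"jaw":5}]' | tr '\n' ' '; echo; done
```

```text
clock: 18.55
tool_pos: [0.5568, 0.3522, 0.0141]
eef_rot: [0.497, -0.498, 0.503, 0.501]
contact_force: [-0.9, -0.0, -3.5]
finger_gap: 0.0587
clock: 18.88
tool_pos: [0.5611, 0.3559, 0.0218]
eef_rot: [0.501, -0.501, 0.498, 0.5]
contact_force: [0.6, 0.1, -3.3]
finger_gap: 0.0585
clock: 19.13 tool_pos: [0.5595, 0.3556, 0.019] eef_rot: [-0.5, 0.5, -0.499, -0.5] contact_force: [-0.2, -0.1, -3.1] finger_gap: 0.0586 
clock: 19.38 tool_pos: [0.5592, 0.3554, 0.0172] eef_rot: [0.5, -0.5, 0.5, 0.5] contact_force: [-0.1, 0.4, -3.8] finger_gap: 0.0588 
clock: 19.63 tool_pos: [0.5592, 0.3553, 0.0161] eef_rot: [0.5, -0.5, 0.5, 0.5] contact_force: [0.2, -0.7, -3.9] finger_gap: 0.0587 
clock: 19.88 tool_pos: [0.5593, 0.3554, 0.0152] eef_rot: [0.5, -0.5, 0.5, 0.5] contact_force: [-0.9, 0.1, -3.2] finger_gap: 0.0587 
clock: 20.13 tool_pos: [0.5593, 0.3554, 0.0142] eef_rot: [0.5, -0.5, 0.5, 0.5] contact_force: [0.1, -0.1, -3.3] finger_gap: 0.0586 
clock: 20.38 tool_pos: [0.5595, 0.3555, 0.0138] eef_rot: [-0.5, 0.5, -0.5, -0.5] contact_force: [-1.7, -1.1, 1.0] finger_gap: 0.0586
```

```bash

python3 -m creep '[{"rot":[0,0,0],"offset":[0,0,0],"jaw":6.4},{"rot":[0,0,0],"offset":[0,0,0],"jaw":7.8},{"rot":[0,0,0],"offset":[0,0,0],"jaw":7.8},{"rot":[0,0,0],"offset":[-1.5,0,0],"jaw":7.8},{"rot":[0,0,0],"offset":[-3.5,0,0],"jaw":7.8}]' 
python3 -m creep '[{"rot":[0,0,0],"offset":[-4,0,0],"jaw":7.8},{"rot":[0,0,0],"offset":[-4,0,-1],"jaw":7.8},{"rot":[0,0,0],"offset":[0,0.7,-3.9],"jaw":7.8},{"rot":[0,0,0],"offset":[0,0.8,-4],"jaw":7.8},{"rot":[0,0,0],"offset":[0,0.8,-4],"jaw":7.8}]' 
python3 -m creep '[{"rot":[0,0,0],"offset":[0,0.8,-4],"jaw":7.8},{"rot":[0,0,0],"offset":[0,0.8,-4],"jaw":7.8},{"rot":[0,0,0],"offset":[0,0.7,-3.8],"jaw":7.8},{"rot":[0,0,0],"offset":[0,0,0],"jaw":7.8},{"rot":[0,0,0],"offset":[0,0,0],"jaw":7.8}]' 
python3 - <<'E'
from h import *
R=look('8');r=R['scene']
for n in R: print(n,'mat',caps(R[n],n))
cv2.imwrite('pics/scene8b.png',cv2.resize(r[120:280,150:380],None,fx=3.4,fy=3.4,interpolation=cv2.INTER_CUBIC))
plan(.515,.109,.007)
E
```

```text
clock: 20.8
tool_pos: [0.556, 0.3538, 0.0587]
eef_rot: [0.496, -0.499, 0.503, 0.502]
contact_force: [-0.8, -0.6, -0.5]
finger_gap: 0.0779
clock: 21.22
tool_pos: [0.5367, 0.2257, 0.1446]
eef_rot: [-0.5, 0.501, -0.498, -0.5]
contact_force: [0.4, -0.8, -0.1]
finger_gap: 0.0779
clock: 21.63
tool_pos: [0.5138, 0.1064, 0.1438]
eef_rot: [0.501, -0.499, 0.501, 0.499]
contact_force: [0.2, -0.5, 0.0]
finger_gap: 0.078
scene mat [(517.2, 110.7, array([47., 54.])), (524.4, 16.8, array([48., 52.])), (433.9, 5.0, array([45., 60.])), (436.0, -92.3, array([59., 61.]))]
top mat [(431.0, -0.4, array([47., 49.])), (434.1, -92.6, array([46., 51.])), (519.0, 13.2, array([48., 49.]))]
clk 21.73 tcp [0.5141 0.1087 0.1436] gap 0.0777 F [-0.54  0.04 -0.83] j [-0.    0.29  1.72  0.    1.13 -1.58]
  rot [0.    0.001 0.001] off cur [13.66 -0.08  0.03] off final [13.66 -0.09  0.03] R:x,y,z in world [ 0.  0. -1.] [-1. -0. -0.] [-0.  1.  0.]
```

View pics/scene8b.png

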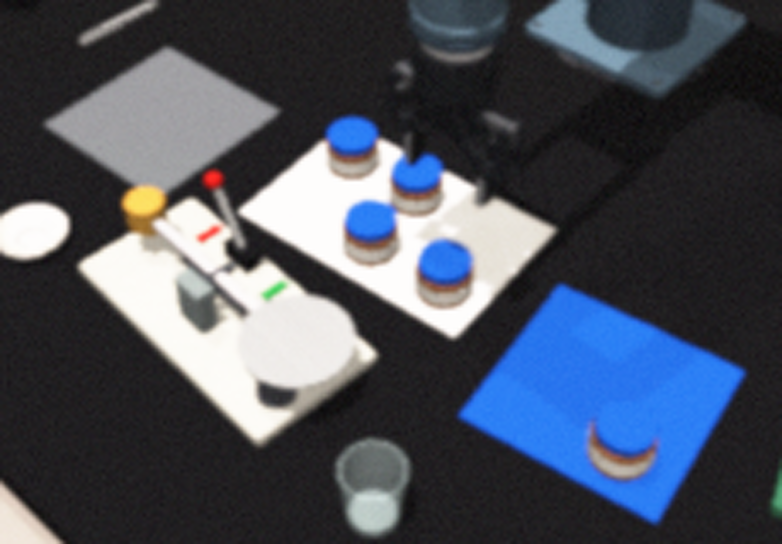

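Jar A stands on the blue board at crop (622,440); the beam is level and arrested. Grasping the next jar, the one at crop (445,272).

```bash

python3 -m creep '[{"rot":[0,0,0],"offset":[3.5,-0.1,0],"jaw":7.8},{"rot":[0,0,0],"offset":[4,0,0],"jaw":7.8},{"rot":[0,0,0],"offset":[3.5,0,0],"jaw":7.8},{"rot":[0,0,0],"offset":[2,0,0],"jaw":7.8},{"rot":[0,0,0],"offset":[0.7,0,0],"jaw":7.8}]' 
python3 -m creep '[{"rot":[0,0,0],"offset":[0,0,0],"jaw":7.8},{"rot":[0,0,0],"offset":[0,0,0],"jaw":7.8},{"rot":[0,0,0],"offset":[0,0,0],"jaw":5},{"rot":[0,0,0],"offset":[0,0,0],"jaw":5},{"rot":[0,0,0],"offset":[0,0,0],"jaw":5}]' 
python3 -m creep '[{"rot":[0,0,0],"offset":[0,0,0],"jaw":5},{"rot":[0,0,0],"offset":[0,0,0],"jaw":5},{"rot":[0,0,0],"offset":[-2,0,0],"jaw":5},{"rot":[0,0,0],"offset":[-4,0,0],"jaw":5},{"rot":[0,0,0],"offset":[-4,0,0],"jaw":5}]' 
for i in 1 2 3 4 5 6 7 8; do python3 -m creep '[{"rot":[0,0,0],"offset":[0,0,0],"jaw":5}]' | egrep "tool_pos|force|gap"|tr '\n' ' '; echo; done
```

```text
clock: 22.15
tool_pos: [0.5121, 0.1101, 0.0027]
eef_rot: [0.498, -0.499, 0.501, 0.503]
contact_force: [-0.5, 1.2, -0.3]
finger_gap: 0.078
clock: 22.57
tool_pos: [0.5164, 0.1087, 0.0084]
eef_rot: [-0.501, 0.501, -0.499, -0.499]
contact_force: [-0.6, 1.6, 5.6]
finger_gap: 0.0584
clock: 22.98
tool_pos: [0.5132, 0.1082, 0.1069]
eef_rot: [0.499, -0.499, 0.501, 0.501]
contact_force: [1.3, -0.4, -0.3]
finger_gap: 0.0587
tool_pos: [0.5198, 0.1084, 0.1145] contact_force: [1.5, 0.8, -0.7] finger_gap: 0.0588 
tool_pos: [0.517, 0.1083, 0.1097] contact_force: [-0.8, -0.7, -1.9] finger_gap: 0.0589 
tool_pos: [0.5144, 0.1083, 0.1067] contact_force: [-0.3, -0.2, -2.1] finger_gap: 0.059 
tool_pos: [0.5135, 0.1083, 0.1053] contact_force: [-0.1, 0.6, -1.7] finger_gap: 0.0588 
tool_pos: [0.5134, 0.1083, 0.1049] contact_force: [0.3, -0.5, -2.5] finger_gap: 0.0589 
tool_pos: [0.5137, 0.1083, 0.105] contact_force: [0.0, -0.5, -1.3] finger_gap: 0.0591 
tool_pos: [0.514, 0.1083, 0.1053] contact_force: [0.5, -0.1, -2.1] finger_gap: 0.0588 
tool_pos: [0.5143, 0.1083, 0.1056] contact_force: [0.7, 0.1, -0.8] finger_gap: 0.0588
```

```bash

for i in 1 2 3 4 5 6 7 8 9 10 11 12; do python3 -m creep '[{"rot":[0,0,0],"offset":[0,0,0],"jaw":5}]' | egrep "force"|tr '\n' ' '; done
```

```text
contact_force: [0.2, -0.6, -0.5] contact_force: [0.4, -0.7, -1.0] contact_force: [0.2, 0.9, -1.1] contact_force: [0.7, 0.2, -2.1] contact_force: [-0.6, 0.7, -1.2] contact_force: [0.6, -0.5, -0.8] contact_force: [-0.6, -0.4, -1.0] contact_force: [0.4, 0.4, -0.7] contact_force: [-0.3, -0.6, -1.4] contact_force: [-0.5, 0.1, -0.5] contact_force: [0.3, 0.5, 0.0] contact_force: [1.5, -0.6, -0.9]
```

```bash

python3 -m creep '[{"rot":[0,0,0],"offset":[-3,0,0],"jaw":5},{"rot":[0,0,0],"offset":[-3,0,-1.5],"jaw":5},{"rot":[0,0,0],"offset":[0,-0.5,-3.7],"jaw":5},{"rot":[0,0,0],"offset":[0,-0.5,-4],"jaw":5},{"rot":[0,0,0],"offset":[0,-0.5,-4],"jaw":5}]' 
python3 -m creep '[{"rot":[0,0,0],"offset":[0,-0.5,-4],"jaw":5},{"rot":[0,0,0],"offset":[0,-0.6,-4],"jaw":5},{"rot":[0,0,0],"offset":[0,-0.6,-4],"jaw":5},{"rot":[0,0,0],"offset":[0,-0.6,-4],"jaw":5},{"rot":[0,0,0],"offset":[0,-0.6,-4],"jaw":5}]' 
python3 -m creep '[{"rot":[0,0,0],"offset":[0,-0.6,-4],"jaw":5},{"rot":[0,0,0],"offset":[0,-0.6,-4],"jaw":5},{"rot":[0,0,0],"offset":[0,-0.6,-4],"jaw":5},{"rot":[0,0,0],"offset":[0,-0.2,-2.3],"jaw":5},{"rot":[0,0,0],"offset":[0,0,0],"jaw":5}]' 
python3 -m creep '[{"rot":[0,0,0],"offset":[0,0,0],"jaw":5},{"rot":[0,0,0],"offset":[0,0,0],"jaw":5},{"rot":[0,0,0],"offset":[0,0,0],"jaw":5}]' 
python3 -c "
from h import *
plan(.577,-.367,.010)"
```

```text
clock: 25.07
tool_pos: [0.5302, -0.0246, 0.1673]
eef_rot: [-0.5, 0.501, -0.499, -0.5]
contact_force: [0.2, 0.7, -2.0]
finger_gap: 0.0588
clock: 25.48
tool_pos: [0.5589, -0.2256, 0.1663]
eef_rot: [-0.5, 0.5, -0.5, -0.5]
contact_force: [1.5, 0.8, -0.7]
finger_gap: 0.0585
clock: 25.9
tool_pos: [0.5786, -0.3727, 0.1654]
eef_rot: [0.5, -0.5, 0.501, 0.498]
contact_force: [-0.3, 0.2, -0.7]
finger_gap: 0.0591
clock: 26.15
tool_pos: [0.5792, -0.3651, 0.1662]
eef_rot: [0.5, -0.5, 0.499, 0.501]
contact_force: [0.2, -0.0, -0.2]
finger_gap: 0.0587
clk 26.15 tcp [ 0.5792 -0.3651  0.1662] gap 0.0587 F [ 0.19 -0.03 -0.21] j [-0.73  0.54  1.27  0.    1.33 -2.3 ]
  rot [ 0.002  0.001 -0.001] off cur [15.62  0.21 -0.21] off final [15.62  0.22 -0.19] R:x,y,z in world [-0.  0. -1.] [-1. -0.  0.] [-0.  1.  0.]
```

```bash

python3 -m creep '[{"rot":[0,0,0],"offset":[3.5,0.2,-0.2],"jaw":5},{"rot":[0,0,0],"offset":[4,0,0],"jaw":5},{"rot":[0,0,0],"offset":[4,0,0],"jaw":5},{"rot":[0,0,0],"offset":[2,0,0],"jaw":5},{"rot":[0,0,0],"offset":[1,0,0],"jaw":5}]' 
python3 -m creep '[{"rot":[0,0,0],"offset":[0.3,0,0],"jaw":5},{"rot":[0,0,0],"offset":[0,0,0],"jaw":5},{"rot":[0,0,0],"offset":[0,0,0],"jaw":5},{"rot":[0,0,0],"offset":[0,0,0],"jaw":5},{"rot":[0,0,0],"offset":[0,0,0],"jaw":5}]' 
for i in 1 2 3 4 ; do python3 -m creep '[{"rot":[0,0,0],"offset":[0.1,0,0],"jaw":5},{"rot":[0,0,0],"offset":[0,0,0],"jaw":5},{"rot":[0,0,0],"offset":[0,0,0],"jaw":5}]' | tr '\n' ' '; echo; done
```

```text
clock: 26.57
tool_pos: [0.5753, -0.365, 0.0173]
eef_rot: [0.499, -0.498, 0.499, 0.503]
contact_force: [-0.4, 0.8, -1.3]
finger_gap: 0.0586
clock: 26.98
tool_pos: [0.5783, -0.3695, 0.0206]
eef_rot: [-0.5, 0.502, -0.5, -0.499]
contact_force: [0.7, -0.5, -0.9]
finger_gap: 0.0586
clock: 27.23 tool_pos: [0.5772, -0.3687, 0.0177] eef_rot: [-0.5, 0.5, -0.5, -0.5] contact_force: [-0.2, 0.7, -0.8] finger_gap: 0.0588 
clock: 27.48 tool_pos: [0.5771, -0.3685, 0.0161] eef_rot: [0.5, -0.5, 0.5, 0.5] contact_force: [-0.7, -0.1, -0.6] finger_gap: 0.0587 
clock: 27.73 tool_pos: [0.5771, -0.3685, 0.0151] eef_rot: [0.5, -0.5, 0.5, 0.5] contact_force: [0.1, 0.6, -0.9] finger_gap: 0.0584 
clock: 27.98 tool_pos: [0.5772, -0.3686, 0.0142] eef_rot: [0.5, -0.5, 0.5, 0.5] contact_force: [-0.5, 1.0, -0.6] finger_gap: 0.0593
```

```bash

for i in 1 2 3 4 5 6; do python3 -m creep '[{"rot":[0,0,0],"offset":[0.1,0,0],"jaw":5},{"rot":[0,0,0],"offset":[0,0,0],"jaw":5},{"rot":[0,0,0],"offset":[0,0,0],"jaw":5}]' | egrep "tool_pos|force"|tr '\n' ' '; echo; done
```

```text
tool_pos: [0.5771, -0.3686, 0.0132] contact_force: [-0.2, 0.9, -2.0] 
tool_pos: [0.5772, -0.3685, 0.0122] contact_force: [-0.1, 0.4, -0.2] 
tool_pos: [0.5771, -0.3686, 0.0112] contact_force: [-0.6, 0.6, -1.2] 
tool_pos: [0.5772, -0.3686, 0.0102] contact_force: [-0.4, -0.5, -1.1] 
tool_pos: [0.5773, -0.3687, 0.0095] contact_force: [0.3, -0.3, 0.5] 
tool_pos: [0.5773, -0.3687, 0.0094] contact_force: [-1.2, 1.7, 5.4]
```

```bash

python3 -m creep '[{"rot":[0,0,0],"offset":[0,0,0],"jaw":6.4},{"rot":[0,0,0],"offset":[0,0,0],"jaw":7.8},{"rot":[0,0,0],"offset":[0,0,0],"jaw":7.8},{"rot":[0,0,0],"offset":[-1.5,0,0],"jaw":7.8},{"rot":[0,0,0],"offset":[-3.5,0,0],"jaw":7.8}]' 
python3 -m creep '[{"rot":[0,0,0],"offset":[-4,0,0],"jaw":7.8},{"rot":[0,0,0],"offset":[-4,0,0],"jaw":7.8},{"rot":[0,0,0],"offset":[0,1.8,3.4],"jaw":7.8},{"rot":[0,0,0],"offset":[0,1.8,3.4],"jaw":7.8},{"rot":[0,0,0],"offset":[0,1.8,3.5],"jaw":7.8}]' 
python3 -m creep '[{"rot":[0,0,0],"offset":[0,1.8,3.5],"jaw":7.8},{"rot":[0,0,0],"offset":[0,1.8,3.5],"jaw":7.8},{"rot":[0,0,0],"offset":[0,1.8,3.5],"jaw":7.8},{"rot":[0,0,0],"offset":[0,1.8,3.5],"jaw":7.8},{"rot":[0,0,0],"offset":[0,1.7,3.3],"jaw":7.8}]' 
python3 -m creep '[{"rot":[0,0,0],"offset":[0,0,0],"jaw":7.8},{"rot":[0,0,0],"offset":[0,0,0],"jaw":7.8},{"rot":[0,0,0],"offset":[0,0,0],"jaw":7.8}]' 
python3 - <<'E'
from h import *
R=look('9');r=R['scene']
for n in R: print(n,'mat',caps(R[n],n))
cv2.imwrite('pics/scene9b.png',cv2.resize(r[120:280,150:380],None,fx=3.4,fy=3.4,interpolation=cv2.INTER_CUBIC))
plan(.435,-.0925,.006)
E
```

```text
clock: 29.9
tool_pos: [0.5741, -0.366, 0.053]
eef_rot: [0.5, -0.496, 0.5, 0.504]
contact_force: [0.0, -0.5, 0.6]
finger_gap: 0.0776
clock: 30.32
tool_pos: [0.5228, -0.2654, 0.1391]
eef_rot: [-0.5, 0.501, -0.5, -0.499]
contact_force: [0.5, 0.3, -0.4]
finger_gap: 0.0777
clock: 30.73
tool_pos: [0.4325, -0.091, 0.1382]
eef_rot: [0.5, -0.5, 0.5, 0.5]
contact_force: [1.4, 0.5, 1.4]
finger_gap: 0.0779
clock: 30.98
tool_pos: [0.4346, -0.0931, 0.1388]
eef_rot: [-0.5, 0.501, -0.499, -0.5]
contact_force: [-0.3, -0.0, -0.1]
finger_gap: 0.0782
scene mat [(524.6, 16.7, array([47., 52.])), (432.0, 1.5, array([49., 63.])), (437.1, -92.4, array([57., 61.])), (575.0, -369.9, array([55., 62.]))]
top mat [(431.2, -1.8, array([48., 51.])), (518.8, 12.0, array([45., 49.])), (572.7, -367.3, array([49., 51.]))]
clk 31.08 tcp [ 0.4349 -0.0939  0.1386] gap 0.078 F [ 0.22  0.4  -1.39] j [-0.46  0.16  1.91 -0.    1.07 -2.04]
  rot [ 0.    -0.001  0.001] off cur [13.26  0.    0.15] off final [ 1.326e+01 -1.000e-02  1.400e-01] R:x,y,z in world [ 0. -0. -1.] [-1. -0. -0.] [-0.  1. -0.]
```

View pics/scene9b.png

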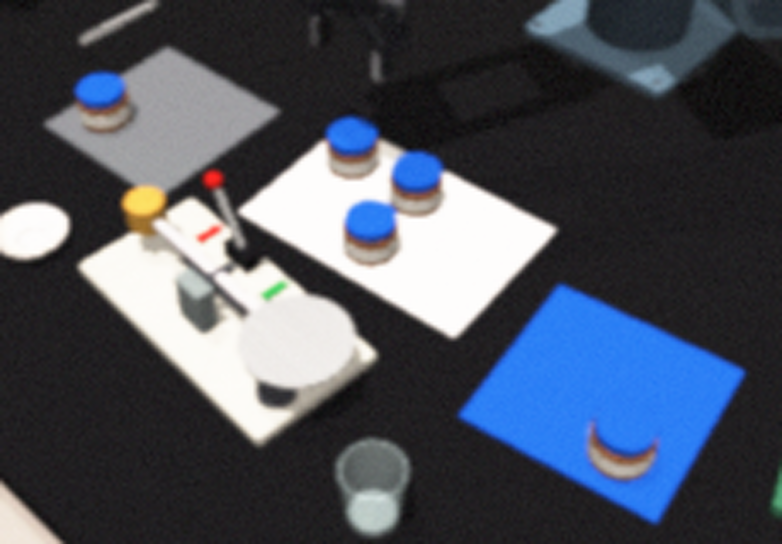

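The nearly empty jar stands on the grey board at crop (102,100); three are left on the mat. Grasping the one at crop (352,145).

```bash

python3 -m creep '[{"rot":[0,0,0],"offset":[3.5,0,0.1],"jaw":7.8},{"rot":[0,0,0],"offset":[4,0,0],"jaw":7.8},{"rot":[0,0,0],"offset":[3.5,0,0],"jaw":7.8},{"rot":[0,0,0],"offset":[1.6,0,0],"jaw":7.8},{"rot":[0,0,0],"offset":[0.6,0,0],"jaw":7.8}]' 
python3 -m creep '[{"rot":[0,0,0],"offset":[0,0,0],"jaw":7.8},{"rot":[0,0,0],"offset":[0,0,0],"jaw":7.8},{"rot":[0,0,0],"offset":[0,0,0],"jaw":5},{"rot":[0,0,0],"offset":[0,0,0],"jaw":5},{"rot":[0,0,0],"offset":[0,0,0],"jaw":5}]' 
python3 -m creep '[{"rot":[0,0,0],"offset":[0,0,0],"jaw":5},{"rot":[0,0,0],"offset":[0,0,0],"jaw":5},{"rot":[0,0,0],"offset":[-2,0,0],"jaw":5},{"rot":[0,0,0],"offset":[-4,0,0],"jaw":5},{"rot":[0,0,0],"offset":[-4,0,0],"jaw":5}]' 
for i in 1 2 3 4; do python3 -m creep '[{"rot":[0,0,0],"offset":[0,0,0],"jaw":5}]' | egrep "tool_pos|force|gap"|tr '\n' ' '; echo; done
for i in 1 2 3 4 5 6 7 8 9 10 11 12; do python3 -m creep '[{"rot":[0,0,0],"offset":[0,0,0],"jaw":5}]' | egrep "force"|tr '\n' ' '; done
```

```text
clock: 31.5
tool_pos: [0.4323, -0.0919, 0.0033]
eef_rot: [0.499, -0.498, 0.501, 0.502]
contact_force: [-0.1, 1.0, 0.4]
finger_gap: 0.0776
clock: 31.92
tool_pos: [0.4353, -0.0927, 0.0079]
eef_rot: [-0.5, 0.502, -0.499, -0.499]
contact_force: [-0.5, -1.1, 4.7]
finger_gap: 0.059
clock: 32.33
tool_pos: [0.4322, -0.0909, 0.1067]
eef_rot: [0.499, -0.499, 0.5, 0.502]
contact_force: [1.2, -0.3, -3.0]
finger_gap: 0.0586
tool_pos: [0.4382, -0.0936, 0.1132] contact_force: [1.6, -0.0, -2.8] finger_gap: 0.0591 
tool_pos: [0.4357, -0.0925, 0.1089] contact_force: [-0.3, 1.2, -3.4] finger_gap: 0.059 
tool_pos: [0.4334, -0.0914, 0.1062] contact_force: [0.3, -0.5, -3.0] finger_gap: 0.059 
tool_pos: [0.4325, -0.0911, 0.105] contact_force: [-1.1, 1.5, -3.5] finger_gap: 0.0587 
contact_force: [-0.1, 0.3, -3.5] contact_force: [-0.1, -0.9, -3.3] contact_force: [1.2, 0.0, -3.3] contact_force: [0.4, -0.9, -2.8] contact_force: [0.5, -0.2, -3.4] contact_force: [-0.6, 0.6, -2.8] contact_force: [0.4, 0.1, -3.1] contact_force: [0.0, -0.5, -2.5] contact_force: [0.1, -0.2, -3.0] contact_force: [0.1, 0.8, -3.7] contact_force: [0.3, 0.6, -3.3] contact_force: [0.5, -0.4, -2.7]
```

```bash

python3 -m creep '[{"rot":[0,0,0],"offset":[-3,0,0],"jaw":5},{"rot":[0,0,0],"offset":[-3,-0.5,1.2],"jaw":5},{"rot":[0,0,0],"offset":[0,-1.2,3.4],"jaw":5},{"rot":[0,0,0],"offset":[0,-1.3,3.5],"jaw":5},{"rot":[0,0,0],"offset":[0,-1.3,3.5],"jaw":5}]' 
python3 -m creep '[{"rot":[0,0,0],"offset":[0,-1.3,3.5],"jaw":5},{"rot":[0,0,0],"offset":[0,-1.3,3.5],"jaw":5},{"rot":[0,0,0],"offset":[0,-1.3,3.5],"jaw":5},{"rot":[0,0,0],"offset":[0,-1.3,3.5],"jaw":5},{"rot":[0,0,0],"offset":[0,-1.3,3.5],"jaw":5}]' 
python3 -m creep '[{"rot":[0,0,0],"offset":[0,-1.3,3.5],"jaw":5},{"rot":[0,0,0],"offset":[0,-0.5,1.8],"jaw":5},{"rot":[0,0,0],"offset":[0,0,0],"jaw":5},{"rot":[0,0,0],"offset":[0,0,0],"jaw":5},{"rot":[0,0,0],"offset":[0,0,0],"jaw":5}]' 
python3 -c "
from h import *
plan(.5595,.257,.009)"
```

```text
clock: 34.08
tool_pos: [0.4775, 0.0252, 0.1672]
eef_rot: [0.501, -0.5, 0.5, 0.499]
contact_force: [0.9, -0.6, -3.2]
finger_gap: 0.0589
clock: 34.5
tool_pos: [0.5417, 0.2013, 0.1661]
eef_rot: [0.5, -0.5, 0.5, 0.5]
contact_force: [0.4, -1.3, -2.2]
finger_gap: 0.0587
clock: 34.92
tool_pos: [0.5589, 0.2518, 0.1658]
eef_rot: [0.499, -0.5, 0.5, 0.5]
contact_force: [-0.1, -0.6, -2.6]
finger_gap: 0.0592
clk 34.92 tcp [0.5589 0.2518 0.1658] gap 0.0592 F [-0.05 -0.57 -2.64] j [ 0.24  0.42  1.47 -0.    1.26 -1.33]
  rot [ 0.001 -0.001 -0.001] off cur [15.68 -0.08  0.53] off final [15.68 -0.06  0.52] R:x,y,z in world [-0. -0. -1.] [-1. -0.  0.] [-0.  1. -0.]
```

```bash

python3 -m creep '[{"rot":[0,0,0],"offset":[3.5,0,0.4],"jaw":5},{"rot":[0,0,0],"offset":[4,0,0],"jaw":5},{"rot":[0,0,0],"offset":[4,0,0],"jaw":5},{"rot":[0,0,0],"offset":[2,0,0],"jaw":5},{"rot":[0,0,0],"offset":[1.3,0,0],"jaw":5}]' 
python3 -m creep '[{"rot":[0,0,0],"offset":[0.3,0,0],"jaw":5},{"rot":[0,0,0],"offset":[0,0,0],"jaw":5},{"rot":[0,0,0],"offset":[0,0,0],"jaw":5},{"rot":[0,0,0],"offset":[0,0,0],"jaw":5},{"rot":[0,0,0],"offset":[0,0,0],"jaw":5}]' 
for i in 1 2 3 4 5 6; do python3 -m creep '[{"rot":[0,0,0],"offset":[0.1,0,0],"jaw":5},{"rot":[0,0,0],"offset":[0,0,0],"jaw":5},{"rot":[0,0,0],"offset":[0,0,0],"jaw":5}]' | egrep "tool_pos|force"| tr '\n' ' '; echo; done
```

```text
clock: 35.33
tool_pos: [0.5568, 0.254, 0.0148]
eef_rot: [0.498, -0.499, 0.502, 0.501]
contact_force: [0.7, -0.7, -2.3]
finger_gap: 0.0589
clock: 35.75
tool_pos: [0.5607, 0.2565, 0.0171]
eef_rot: [-0.501, 0.501, -0.499, -0.5]
contact_force: [0.6, 0.2, -3.1]
finger_gap: 0.0588
tool_pos: [0.5596, 0.2565, 0.0147] contact_force: [-0.7, 0.3, -3.0] 
tool_pos: [0.5593, 0.2564, 0.0132] contact_force: [-0.4, -0.6, -2.7] 
tool_pos: [0.5594, 0.2563, 0.0122] contact_force: [-0.5, 0.3, -2.6] 
tool_pos: [0.5594, 0.2564, 0.0112] contact_force: [0.1, -0.4, -3.4] 
tool_pos: [0.5594, 0.2564, 0.0102] contact_force: [0.2, 0.4, -3.2] 
tool_pos: [0.5594, 0.2564, 0.0092] contact_force: [-0.2, -0.4, -2.3]
```

```bash

python3 -m creep '[{"rot":[0,0,0],"offset":[0.1,0,0],"jaw":5},{"rot":[0,0,0],"offset":[0,0,0],"jaw":5},{"rot":[0,0,0],"offset":[0,0,0],"jaw":5}]' 
python3 -m creep '[{"rot":[0,0,0],"offset":[0,0,0],"jaw":6.4},{"rot":[0,0,0],"offset":[0,0,0],"jaw":7.6},{"rot":[0,0,0],"offset":[0,0,0],"jaw":7.6},{"rot":[0,0,0],"offset":[-1.5,0,0],"jaw":7.6},{"rot":[0,0,0],"offset":[-3.5,0,0],"jaw":7.6}]' 
python3 -m creep '[{"rot":[0,0,0],"offset":[-4,0,0],"jaw":7.8},{"rot":[0,0,0],"offset":[-4,0,0],"jaw":7.8},{"rot":[0,0,0],"offset":[0,0.6,-3.6],"jaw":7.8},{"rot":[0,0,0],"offset":[0,0.6,-3.6],"jaw":7.8},{"rot":[0,0,0],"offset":[0,0.6,-3.6],"jaw":7.8}]' 
python3 -m creep '[{"rot":[0,0,0],"offset":[0,0.6,-3.6],"jaw":7.8},{"rot":[0,0,0],"offset":[0,0.6,-3.6],"jaw":7.8},{"rot":[0,0,0],"offset":[0,0.5,-3.6],"jaw":7.8},{"rot":[0,0,0],"offset":[0,0.4,-2.6],"jaw":7.8},{"rot":[0,0,0],"offset":[0,0,0],"jaw":7.8}]' 
python3 -m creep '[{"rot":[0,0,0],"offset":[0,0,0],"jaw":7.8},{"rot":[0,0,0],"offset":[0,0,0],"jaw":7.8}]' 
python3 - <<'E'
from h import *
R=look('10');r=R['scene']
for n in R: print(n,'mat',caps(R[n],n))
cv2.imwrite('pics/scene10b.png',cv2.resize(r[120:280,150:380],None,fx=3.4,fy=3.4,interpolation=cv2.INTER_CUBIC))
plan(.521,.0145,.006)
E
```

```text
clock: 37.5
tool_pos: [0.5595, 0.2564, 0.009]
eef_rot: [-0.5, 0.5, -0.5, -0.5]
contact_force: [-2.6, 0.7, 4.7]
finger_gap: 0.0587
clock: 37.92
tool_pos: [0.556, 0.2554, 0.054]
eef_rot: [0.497, -0.498, 0.503, 0.502]
contact_force: [0.1, 0.0, 0.6]
finger_gap: 0.0762
clock: 38.33
tool_pos: [0.5419, 0.1478, 0.1395]
eef_rot: [-0.5, 0.502, -0.498, -0.5]
contact_force: [-0.1, -0.6, -1.0]
finger_gap: 0.0777
clock: 38.75
tool_pos: [0.5205, 0.0098, 0.1385]
eef_rot: [0.5, -0.5, 0.501, 0.499]
contact_force: [0.1, 0.3, 0.4]
finger_gap: 0.0782
clock: 38.92
tool_pos: [0.5209, 0.0147, 0.1384]
eef_rot: [0.5, -0.5, 0.5, 0.5]
contact_force: [-0.2, -0.3, -0.1]
finger_gap: 0.078
scene mat [(523.9, 16.3, array([47., 54.])), (433.7, 5.2, array([42., 60.])), (574.9, -369.7, array([55., 63.]))]
top mat [(431.6, 0.2, array([45., 50.])), (572.7, -367.3, array([49., 51.]))]
clk 39.02 tcp [0.5209 0.0155 0.1383] gap 0.0781 F [ 0.05  0.51 -0.71] j [-0.18  0.29  1.74  0.    1.12 -1.76]
  rot [0.002 0.    0.   ] off cur [ 1.323e+01 -1.000e-02 -1.000e-01] off final [ 1.323e+01 -1.000e-02 -1.000e-01] R:x,y,z in world [ 0.  0. -1.] [-1. -0. -0.] [-0.  1.  0.]
```

View pics/scene10b.png

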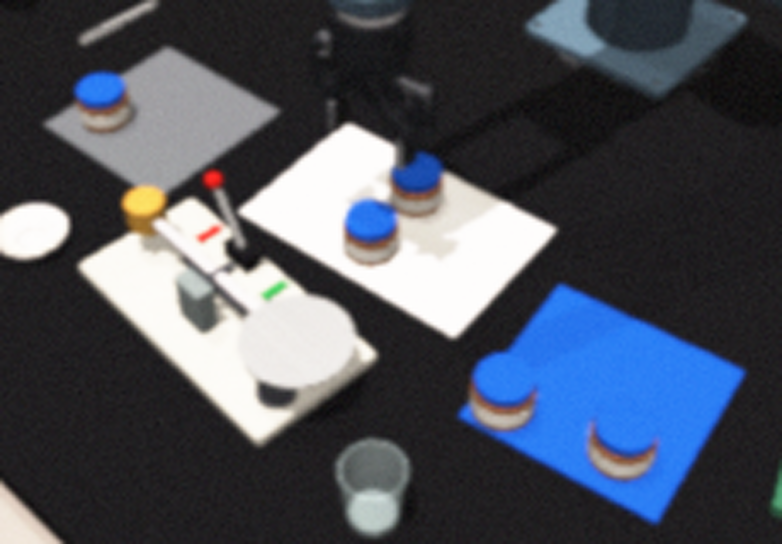

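```bash
python3 - <<'E'
from h import *
for q in [(.5594,.2564,.003),(.5594,.2564,.049),(.5594,.3555,.003),(.631,.2176,.003),(.602,.423,.003),(.395,.3935,.003),(.424,.188,.003)]:
    u=proj('scene',q);print(q,u.round(1),((u-[150,120])*3.4).round(0), proj('top',q).round(1))
r=cv2.imread('pics/top10.png')
cv2.imwrite('pics/top10b.png',cv2.resize(r[170:250,160:360],None,fx=4,fy=4,interpolation=cv2.INTER_CUBIC))
E
```

```text
(0.5594, 0.2564, 0.003) [306.2 235.3] [531. 392.] [208.6 195.1]
(0.5594, 0.2564, 0.049) [307.5 226.5] [536. 362.] [207.1 193.7]
(0.5594, 0.3555, 0.003) [331.9 252.8] [619. 451.] [185.9 194.9]
(0.631, 0.2176, 0.003) [282.7 242.1] [451. 415.] [217.9 178.9]
(0.602, 0.423, 0.003) [343.  274.9] [656. 527.] [170.9 185.1]
(0.395, 0.3935, 0.003) [370.2 228.1] [749. 368.] [175.9 232.7]
(0.424, 0.188, 0.003) [313.8 201.8] [557. 278.] [223.7 226.4]
```

View pics/top10b.png

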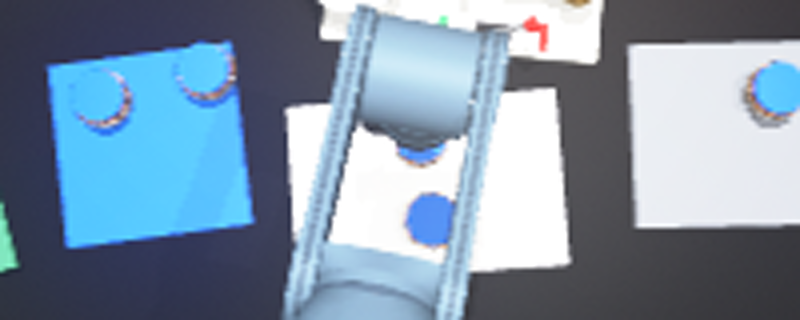

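The second full jar is no longer where I set it down. Its cap is at top-view pixel (211,188) against the expected (207,194), so it was knocked toward the board's corner. I'll measure its position now and move it back after weighing the jar under the gripper.

```bash
cat >> h.py <<'E'
def bluejars(p,n):
    # jar on blue board: amber/paper rim below the cap -> fit via non-blue pixels inside board
    pass
E
python3 - <<'E'
from h import *
print(ray('top',(211.2,188),.049),ray('scene',(150+503/3.4,120+378/3.4),.049),ray('scene',(150+503/3.4,120+412/3.4),.003))
E
python3 -m creep '[{"rot":[0,0,0],"offset":[3.5,0,-0.1],"jaw":7.8},{"rot":[0,0,0],"offset":[4,0,0],"jaw":7.8},{"rot":[0,0,0],"offset":[3.5,0,0],"jaw":7.8},{"rot":[0,0,0],"offset":[1.6,0,0],"jaw":7.8},{"rot":[0,0,0],"offset":[0.6,0,0],"jaw":7.8}]' 
python3 -m creep '[{"rot":[0,0,0],"offset":[0,0,0],"jaw":7.8},{"rot":[0,0,0],"offset":[0,0,0],"jaw":7.8},{"rot":[0,0,0],"offset":[0,0,0],"jaw":5},{"rot":[0,0,0],"offset":[0,0,0],"jaw":5},{"rot":[0,0,0],"offset":[0,0,0],"jaw":5}]' 
python3 -m creep '[{"rot":[0,0,0],"offset":[0,0,0],"jaw":5},{"rot":[0,0,0],"offset":[0,0,0],"jaw":5},{"rot":[0,0,0],"offset":[-2,0,0],"jaw":5},{"rot":[0,0,0],"offset":[-4,0,0],"jaw":5},{"rot":[0,0,0],"offset":[-4,0,0],"jaw":5}]' 
for i in 1 2 3 4; do python3 -m creep '[{"rot":[0,0,0],"offset":[0,0,0],"jaw":5}]' | egrep "tool_pos|force|gap"|tr '\n' ' '; echo; done
for i in 1 2 3 4 5 6 7 8 9 10 11 12; do python3 -m creep '[{"rot":[0,0,0],"offset":[0,0,0],"jaw":5}]' | egrep "force"|tr '\n' ' '; done
```

```text
[0.5841095  0.23977495 0.049     ] [0.59404228 0.24552078 0.049     ] [0.59547277 0.25097793 0.003     ]
clock: 39.43
tool_pos: [0.5183, 0.0152, 0.0031]
eef_rot: [0.498, -0.499, 0.5, 0.503]
contact_force: [-0.7, -0.5, 0.2]
finger_gap: 0.0782
clock: 39.85
tool_pos: [0.5224, 0.0133, 0.0083]
eef_rot: [-0.501, 0.501, -0.499, -0.499]
contact_force: [0.2, 2.1, 7.1]
finger_gap: 0.0587
clock: 40.27
tool_pos: [0.5193, 0.0135, 0.1069]
eef_rot: [0.499, -0.499, 0.5, 0.501]
contact_force: [1.7, -0.2, -0.4]
finger_gap: 0.0589
tool_pos: [0.5258, 0.0125, 0.1144] contact_force: [0.8, -1.2, -0.2] finger_gap: 0.0586 
tool_pos: [0.523, 0.0129, 0.1097] contact_force: [-0.9, 0.4, -2.0] finger_gap: 0.0587 
tool_pos: [0.5205, 0.0134, 0.1067] contact_force: [0.0, -0.2, -2.2] finger_gap: 0.0588 
tool_pos: [0.5195, 0.0135, 0.1053] contact_force: [0.0, -0.3, -1.6] finger_gap: 0.0585 
contact_force: [0.3, -1.0, -2.1] contact_force: [0.1, -0.6, -2.2] contact_force: [0.2, -0.2, -0.7] contact_force: [0.2, 0.8, -2.0] contact_force: [-0.4, 0.1, -0.8] contact_force: [0.4, -0.4, -0.8] contact_force: [0.6, -0.6, -1.3] contact_force: [0.3, -0.3, -1.4] contact_force: [-0.2, -0.1, -1.3] contact_force: [0.6, 0.5, -1.7] contact_force: [-0.5, 0.1, -1.3] contact_force: [0.5, -0.0, -1.0]
```

```bash

python3 -m creep '[{"rot":[0,0,0],"offset":[-3,0,0],"jaw":5},{"rot":[0,0,0],"offset":[-3,0,-1.5],"jaw":5},{"rot":[0,0,0],"offset":[0,-0.7,-3.5],"jaw":5},{"rot":[0,0,0],"offset":[0,-0.8,-3.6],"jaw":5},{"rot":[0,0,0],"offset":[0,-0.8,-3.6],"jaw":5}]' 
python3 -m creep '[{"rot":[0,0,0],"offset":[0,-0.8,-3.6],"jaw":5},{"rot":[0,0,0],"offset":[0,-0.8,-3.6],"jaw":5},{"rot":[0,0,0],"offset":[0,-0.8,-3.6],"jaw":5},{"rot":[0,0,0],"offset":[0,-0.7,-3.6],"jaw":5},{"rot":[0,0,0],"offset":[0,-0.3,-1.75],"jaw":5}]' 
python3 -m creep '[{"rot":[0,0,0],"offset":[0,0,0],"jaw":5},{"rot":[0,0,0],"offset":[0,0,0],"jaw":5},{"rot":[0,0,0],"offset":[0,0,0],"jaw":5},{"rot":[0,0,0],"offset":[0,0,0],"jaw":5}]' 
python3 -c "
from h import *
plan(.576,-.269,.010)
R=look('11');r=R['scene']
for n in R: print(n,caps(R[n],n))
cv2.imwrite('pics/scene11b.png',cv2.resize(r[120:280,150:380],None,fx=3.4,fy=3.4,interpolation=cv2.INTER_CUBIC))
"
```

```text
clock: 42.02
tool_pos: [0.5444, -0.1096, 0.1674]
eef_rot: [-0.5, 0.501, -0.499, -0.5]
contact_force: [-0.4, -0.4, -2.4]
finger_gap: 0.0587
clock: 42.43
tool_pos: [0.5785, -0.2749, 0.1661]
eef_rot: [0.5, -0.5, 0.501, 0.499]
contact_force: [0.2, 0.1, -1.2]
finger_gap: 0.0588
clock: 42.77
tool_pos: [0.5779, -0.2687, 0.1662]
eef_rot: [0.499, -0.5, 0.499, 0.501]
contact_force: [0.8, -0.3, -1.1]
finger_gap: 0.0588
clk 42.77 tcp [ 0.5779 -0.2687  0.1662] gap 0.0588 F [ 0.75 -0.35 -1.14] j [-0.61  0.46  1.4   0.    1.28 -2.18]
  rot [ 0.002  0.001 -0.   ] off cur [15.62  0.18 -0.04] off final [15.62  0.19 -0.03] R:x,y,z in world [-0.  0. -1.] [-1. -0.  0.] [-0.  1.  0.]
scene [(432.2, 2.0, array([48., 63.])), (575.2, -369.4, array([54., 64.]))]
top [(431.3, -0.3, array([47., 49.])), (570.3, -368.1, array([42., 54.]))]
```

View pics/scene11b.png

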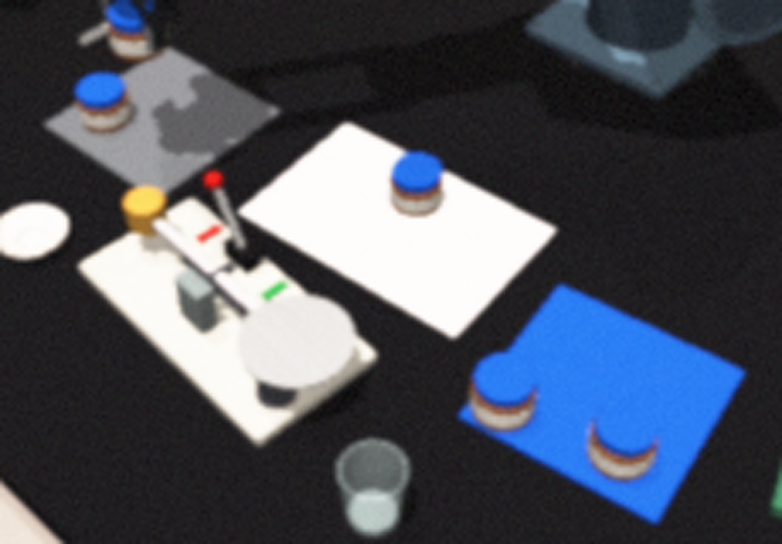

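Jar E is in the air over the grey board. Jar C sits near the blue board's left corner, base at crop (503,410). Lowering E now.

```bash

python3 -m creep '[{"rot":[0,0,0],"offset":[3.5,0.1,0],"jaw":5},{"rot":[0,0,0],"offset":[4,0,0],"jaw":5},{"rot":[0,0,0],"offset":[4,0,0],"jaw":5},{"rot":[0,0,0],"offset":[2,0,0],"jaw":5},{"rot":[0,0,0],"offset":[1.3,0,0],"jaw":5}]' 
python3 -m creep '[{"rot":[0,0,0],"offset":[0.4,0,0],"jaw":5},{"rot":[0,0,0],"offset":[0.2,0,0],"jaw":5},{"rot":[0,0,0],"offset":[0,0,0],"jaw":5},{"rot":[0,0,0],"offset":[0,0,0],"jaw":5},{"rot":[0,0,0],"offset":[0,0,0],"jaw":5}]' 
for i in 1 2 3 4 5 ; do python3 -m creep '[{"rot":[0,0,0],"offset":[0.1,0,0],"jaw":5},{"rot":[0,0,0],"offset":[0,0,0],"jaw":5},{"rot":[0,0,0],"offset":[0,0,0],"jaw":5}]' | egrep "tool_pos|force"| tr '\n' ' '; echo; done
```

```text
clock: 43.28
tool_pos: [0.5752, -0.2676, 0.0148]
eef_rot: [0.499, -0.499, 0.5, 0.503]
contact_force: [0.2, 0.5, -1.4]
finger_gap: 0.0587
clock: 43.7
tool_pos: [0.5781, -0.2706, 0.014]
eef_rot: [-0.5, 0.501, -0.499, -0.499]
contact_force: [0.2, 0.7, -0.8]
finger_gap: 0.0588
tool_pos: [0.5772, -0.2702, 0.0118] contact_force: [-0.4, -0.6, -1.8] 
tool_pos: [0.577, -0.2701, 0.0102] contact_force: [0.0, 0.4, -1.2] 
tool_pos: [0.5772, -0.2702, 0.0094] contact_force: [0.2, 0.3, 0.1] 
tool_pos: [0.5772, -0.2702, 0.0093] contact_force: [-2.6, 1.2, 5.8] 
tool_pos: [0.5772, -0.2702, 0.0093] contact_force: [-4.6, 2.1, 12.6]
```

```bash

python3 -m creep '[{"rot":[0,0,0],"offset":[-0.2,0,0],"jaw":6.4},{"rot":[0,0,0],"offset":[0,0,0],"jaw":7.6},{"rot":[0,0,0],"offset":[0,0,0],"jaw":7.6},{"rot":[0,0,0],"offset":[-1.5,0,0],"jaw":7.6},{"rot":[0,0,0],"offset":[-3.5,0,0],"jaw":7.6}]' 
python3 -m creep '[{"rot":[0,0,0],"offset":[-4,0,0],"jaw":7.8},{"rot":[0,0,0],"offset":[-4,0,0],"jaw":7.8},{"rot":[0,0,0],"offset":[0,1.8,3.4],"jaw":7.8},{"rot":[0,0,0],"offset":[0,1.8,3.4],"jaw":7.8},{"rot":[0,0,0],"offset":[0,1.8,3.4],"jaw":7.8}]' 
python3 -m creep '[{"rot":[0,0,0],"offset":[0,1.8,3.4],"jaw":7.8},{"rot":[0,0,0],"offset":[0,1.8,3.4],"jaw":7.8},{"rot":[0,0,0],"offset":[0,1.9,3.4],"jaw":7.8},{"rot":[0,0,0],"offset":[0,1.9,3.4],"jaw":7.8},{"rot":[0,0,0],"offset":[0,1.8,3.2],"jaw":7.8}]' 
python3 -m creep '[{"rot":[0,0,0],"offset":[0,0,0],"jaw":7.8},{"rot":[0,0,0],"offset":[0,0,0],"jaw":7.8},{"rot":[0,0,0],"offset":[0,0,0],"jaw":7.8}]' 
python3 - <<'E'
from h import *
R=look('12');r=R['scene']
for n in R: print(n,'mat',caps(R[n],n))
plan(.4315,0.000,.006)
E
```

```text
clock: 45.37
tool_pos: [0.5738, -0.268, 0.0544]
eef_rot: [0.499, -0.496, 0.5, 0.504]
contact_force: [0.1, 0.8, -0.3]
finger_gap: 0.076
clock: 45.78
tool_pos: [0.5227, -0.1678, 0.1398]
eef_rot: [-0.5, 0.501, -0.5, -0.499]
contact_force: [0.2, 1.2, -0.3]
finger_gap: 0.0783
clock: 46.2
tool_pos: [0.4293, 0.0013, 0.1391]
eef_rot: [0.5, -0.5, 0.5, 0.5]
contact_force: [1.1, 1.1, 0.5]
finger_gap: 0.0784
clock: 46.45
tool_pos: [0.4316, -0.0006, 0.1396]
eef_rot: [-0.5, 0.501, -0.499, -0.5]
contact_force: [-1.0, 0.1, 1.2]
finger_gap: 0.0782
scene mat [(432.9, 1.9, array([49., 62.])), (576.4, -266.8, array([49., 60.])), (574.9, -369.7, array([55., 63.]))]
top mat [(572.7, -367.3, array([49., 51.])), (573.4, -269.5, array([47., 51.]))]
clk 46.55 tcp [ 0.4318 -0.0013  0.1394] gap 0.0781 F [0.47 0.92 0.75] j [-0.26  0.14  1.94 -0.    1.07 -1.83]
  rot [ 0.    -0.001  0.001] off cur [13.34  0.04  0.13] off final [13.34  0.03  0.13] R:x,y,z in world [ 0. -0. -1.] [-1. -0. -0.] [-0.  1. -0.]
```

```bash

python3 -m creep '[{"rot":[0,0,0],"offset":[3.5,0,0.1],"jaw":7.8},{"rot":[0,0,0],"offset":[4,0,0],"jaw":7.8},{"rot":[0,0,0],"offset":[3.5,0,0],"jaw":7.8},{"rot":[0,0,0],"offset":[1.7,0,0],"jaw":7.8},{"rot":[0,0,0],"offset":[0.6,0,0],"jaw":7.8}]' 
python3 -m creep '[{"rot":[0,0,0],"offset":[0,0,0],"jaw":7.8},{"rot":[0,0,0],"offset":[0,0,0],"jaw":7.8},{"rot":[0,0,0],"offset":[0,0,0],"jaw":5},{"rot":[0,0,0],"offset":[0,0,0],"jaw":5},{"rot":[0,0,0],"offset":[0,0,0],"jaw":5}]' 
python3 -m creep '[{"rot":[0,0,0],"offset":[0,0,0],"jaw":5},{"rot":[0,0,0],"offset":[0,0,0],"jaw":5},{"rot":[0,0,0],"offset":[-2,0,0],"jaw":5},{"rot":[0,0,0],"offset":[-4,0,0],"jaw":5},{"rot":[0,0,0],"offset":[-4,0,0],"jaw":5}]' 
for i in 1 2 3 4; do python3 -m creep '[{"rot":[0,0,0],"offset":[0,0,0],"jaw":5}]' | egrep "tool_pos|force|gap"|tr '\n' ' '; echo; done
for i in 1 2 3 4 5 6 7 8 9 10 11 12; do python3 -m creep '[{"rot":[0,0,0],"offset":[0,0,0],"jaw":5}]' | egrep "force"|tr '\n' ' '; done
```

```text
clock: 46.97
tool_pos: [0.4291, 0.0001, 0.0033]
eef_rot: [0.499, -0.498, 0.501, 0.502]
contact_force: [-0.0, -1.4, 1.0]
finger_gap: 0.0778
clock: 47.38
tool_pos: [0.4323, 0.0001, 0.0079]
eef_rot: [-0.5, 0.502, -0.499, -0.499]
contact_force: [-0.6, -0.7, 5.9]
finger_gap: 0.059
clock: 47.8
tool_pos: [0.4294, 0.0012, 0.1072]
eef_rot: [0.499, -0.499, 0.5, 0.501]
contact_force: [2.1, -0.5, -1.7]
finger_gap: 0.0586
tool_pos: [0.4355, -0.0002, 0.1135] contact_force: [2.5, -0.6, -0.6] finger_gap: 0.0585 
tool_pos: [0.4329, 0.0003, 0.1092] contact_force: [-0.0, -0.2, -1.4] finger_gap: 0.0587 
tool_pos: [0.4305, 0.0009, 0.1066] contact_force: [-0.5, 0.2, -2.7] finger_gap: 0.059 
tool_pos: [0.4296, 0.0011, 0.1054] contact_force: [0.4, -0.4, -0.8] finger_gap: 0.0586 
contact_force: [-0.8, -0.9, -1.1] contact_force: [-0.1, 0.2, -1.0] contact_force: [-0.8, 0.7, -0.4] contact_force: [0.5, -0.6, -1.2] contact_force: [-0.6, 0.9, -0.9] contact_force: [0.3, 0.1, -0.8] contact_force: [-0.3, 1.2, -2.2] contact_force: [-0.9, -0.5, -1.5] contact_force: [0.5, -1.0, -0.6] contact_force: [1.4, 0.4, -1.1] contact_force: [0.2, 0.8, -1.4] contact_force: [-0.4, 0.0, -1.2]
```

```bash

python3 -m creep '[{"rot":[0,0,0],"offset":[-3,0,0],"jaw":5},{"rot":[0,0,0],"offset":[-3,0,-1.5],"jaw":5},{"rot":[0,0,0],"offset":[0,-0.7,-3.5],"jaw":5},{"rot":[0,0,0],"offset":[0,-0.7,-3.5],"jaw":5},{"rot":[0,0,0],"offset":[0,-0.7,-3.5],"jaw":5}]' 
python3 -m creep '[{"rot":[0,0,0],"offset":[0,-0.7,-3.5],"jaw":5},{"rot":[0,0,0],"offset":[0,-0.7,-3.5],"jaw":5},{"rot":[0,0,0],"offset":[0,-0.7,-3.5],"jaw":5},{"rot":[0,0,0],"offset":[0,-0.7,-3.5],"jaw":5},{"rot":[0,0,0],"offset":[0,-0.2,-1],"jaw":5}]' 
python3 -m creep '[{"rot":[0,0,0],"offset":[0,0,0],"jaw":5},{"rot":[0,0,0],"offset":[0,0,0],"jaw":5},{"rot":[0,0,0],"offset":[0,0,0],"jaw":5},{"rot":[0,0,0],"offset":[0,0,0],"jaw":5}]' 
python3 -c "
from h import *
plan(.482,-.27,.010)
"
```

```text
clock: 49.55
tool_pos: [0.4524, -0.1205, 0.1673]
eef_rot: [-0.5, 0.501, -0.499, -0.5]
contact_force: [0.3, -0.2, -1.8]
finger_gap: 0.0588
clock: 49.97
tool_pos: [0.4829, -0.2747, 0.1663]
eef_rot: [0.5, -0.501, 0.501, 0.498]
contact_force: [0.4, -0.0, -0.5]
finger_gap: 0.0587
clock: 50.3
tool_pos: [0.4818, -0.2675, 0.1662]
eef_rot: [0.499, -0.5, 0.499, 0.501]
contact_force: [0.2, -0.2, -0.4]
finger_gap: 0.0585
clk 50.30 tcp [ 0.4818 -0.2675  0.1662] gap 0.0585 F [ 0.2  -0.23 -0.42] j [-0.71  0.31  1.63  0.    1.2  -2.28]
  rot [ 0.003  0.001 -0.001] off cur [15.62 -0.03 -0.26] off final [15.62 -0.02 -0.25] R:x,y,z in world [-0.  0. -1.] [-1. -0.  0.] [-0.  1.  0.]
```

```bash

python3 -m creep '[{"rot":[0,0,0],"offset":[3.5,0,-0.1],"jaw":5},{"rot":[0,0,0],"offset":[4,0,0],"jaw":5},{"rot":[0,0,0],"offset":[4,0,0],"jaw":5},{"rot":[0,0,0],"offset":[2,0,0],"jaw":5},{"rot":[0,0,0],"offset":[1.3,0,0],"jaw":5}]' 
python3 -m creep '[{"rot":[0,0,0],"offset":[0.4,0,0],"jaw":5},{"rot":[0,0,0],"offset":[0.2,0,0],"jaw":5},{"rot":[0,0,0],"offset":[0,0,0],"jaw":5},{"rot":[0,0,0],"offset":[0,0,0],"jaw":5},{"rot":[0,0,0],"offset":[0,0,0],"jaw":5}]' 
for i in 1 2 3 4 ; do python3 -m creep '[{"rot":[0,0,0],"offset":[0.1,0,0],"jaw":5},{"rot":[0,0,0],"offset":[0,0,0],"jaw":5},{"rot":[0,0,0],"offset":[0,0,0],"jaw":5}]' | egrep "tool_pos|force"| tr '\n' ' '; echo; done
```

```text
clock: 50.72
tool_pos: [0.4803, -0.2672, 0.0155]
eef_rot: [0.499, -0.499, 0.499, 0.503]
contact_force: [-0.3, 0.3, -0.5]
finger_gap: 0.0585
clock: 51.13
tool_pos: [0.483, -0.2707, 0.0137]
eef_rot: [-0.5, 0.501, -0.5, -0.499]
contact_force: [0.4, -0.2, -1.9]
finger_gap: 0.0587
tool_pos: [0.4822, -0.2703, 0.0117] contact_force: [0.4, 0.1, -0.6] 
tool_pos: [0.482, -0.2702, 0.0102] contact_force: [-0.0, -0.4, -0.1] 
tool_pos: [0.482, -0.2702, 0.0092] contact_force: [0.2, 0.4, -1.3] 
tool_pos: [0.4821, -0.2702, 0.009] contact_force: [-1.3, 1.3, 4.7]
```

```bash

python3 -m creep '[{"rot":[0,0,0],"offset":[0,0,0],"jaw":6.4},{"rot":[0,0,0],"offset":[0,0,0],"jaw":7.6},{"rot":[0,0,0],"offset":[0,0,0],"jaw":7.6},{"rot":[0,0,0],"offset":[-1.5,0,0],"jaw":7.6},{"rot":[0,0,0],"offset":[-3.5,0,0],"jaw":7.6}]' 
python3 -m creep '[{"rot":[0,0,0],"offset":[-4,0,0],"jaw":7.8},{"rot":[0,0,0],"offset":[-4,0,0],"jaw":7.8},{"rot":[0,0,0],"offset":[0,0,3.8],"jaw":7.8},{"rot":[0,0,0],"offset":[0,0,3.8],"jaw":7.8},{"rot":[0,0,0],"offset":[0,0,3.8],"jaw":7.8}]' 
python3 -m creep '[{"rot":[0,0,0],"offset":[0,0,3.8],"jaw":7.8},{"rot":[0,0,0],"offset":[0,0,3.8],"jaw":7.8},{"rot":[0,0,0],"offset":[0,0,3.8],"jaw":7.8},{"rot":[0,0,0],"offset":[0,0,3.8],"jaw":7.8},{"rot":[0,0,0],"offset":[0,0,0],"jaw":7.8}]' 
python3 - <<'E'
from h import *
R=look('13')
for n in R: print(n,caps(R[n],n,.049))
r=R['scene'];cv2.imwrite('pics/scene13b.png',cv2.resize(r[180:290,270:380],None,fx=6,fy=5.4,interpolation=cv2.INTER_CUBIC))
r=R['top'];cv2.imwrite('pics/top13b.png',cv2.resize(r[170:240,165:235],None,fx=8,fy=8,interpolation=cv2.INTER_CUBIC))
plan(.59,.245,.01)
E
```

```text
clock: 52.55
tool_pos: [0.4793, -0.268, 0.0546]
eef_rot: [0.5, -0.497, 0.5, 0.504]
contact_force: [0.5, -0.5, 0.4]
finger_gap: 0.076
clock: 52.97
tool_pos: [0.4822, -0.1558, 0.1392]
eef_rot: [-0.501, 0.501, -0.5, -0.499]
contact_force: [0.2, 0.2, -1.0]
finger_gap: 0.0777
clock: 53.38
tool_pos: [0.4805, 0.0019, 0.1382]
eef_rot: [0.499, -0.501, 0.498, 0.502]
contact_force: [1.2, -0.1, -0.0]
finger_gap: 0.0782
scene [(577.1, -265.9, array([49., 60.])), (575.5, -368.3, array([55., 63.])), (481.4, -266.6, array([51., 64.]))]
top [(481.2, -268.4, array([49., 51.])), (572.5, -367.2, array([49., 51.])), (573.2, -269.2, array([47., 51.]))]
clk 53.48 tcp [ 0.4817 -0.0028  0.1383] gap 0.078 F [-0.54 -0.2  -0.32] j [-0.24  0.22  1.83 -0.    1.09 -1.81]
  rot [ 0.005 -0.     0.   ] off cur [ 12.83 -10.96  24.73] off final [ 12.83 -10.83  24.78] R:x,y,z in world [ 0. -0. -1.] [-1.   -0.01 -0.  ] [-0.01  1.   -0.  ]
```

View pics/scene13b.png

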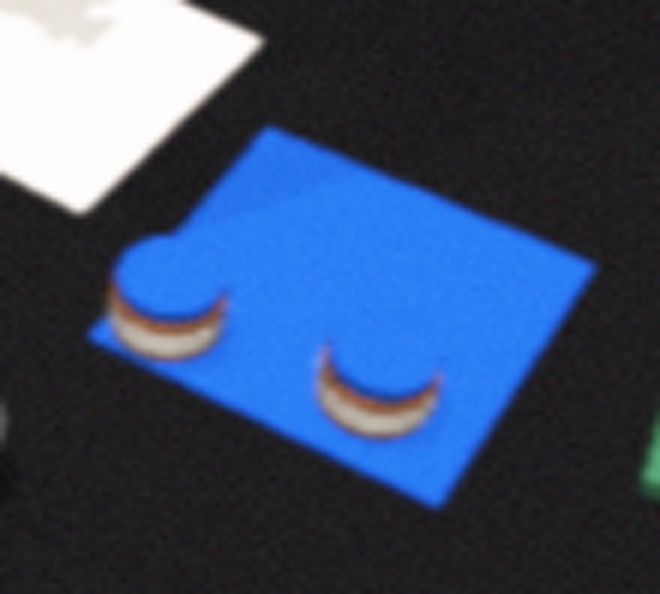

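View pics/top13b.png

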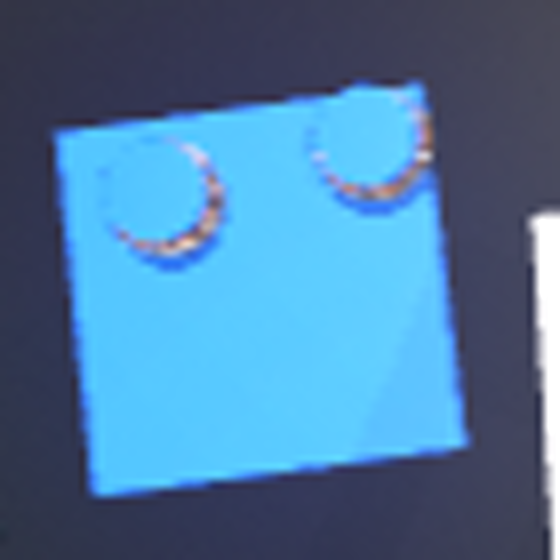

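```bash
python3 - <<'E'
from h import *
A=np.array([.5593,.3554])
for z in(.003,.036):
    t=[ray('top',(165+a/8,170+b/8),z)[:2] for a,b in((163,192),(372,138))]
    s=[ray('scene',(270+a/6,180+b/5.4),z)[:2] for a,b in((378,400),(167,322))]
    print(t,s,A+t[1]-t[0],A+s[1]-s[0])
E
```

```text
[array([0.56336477, 0.35809047]), array([0.59389955, 0.24473649])] [array([0.56113764, 0.36058079]), array([0.59093055, 0.24700484])] [0.58983479 0.24204602] [0.58909291 0.24182405]
[array([0.55926865, 0.35139527]), array([0.58919002, 0.24031847])] [array([0.58282092, 0.36944649]), array([0.61154145, 0.25995866])] [0.58922137 0.2443232 ] [0.58802053 0.24591217]
```

```bash

python3 -m creep '[{"rot":[0,0,0],"offset":[0,-1.5,3.5],"jaw":8},{"rot":[0,0,0],"offset":[0,-1.5,3.5],"jaw":8},{"rot":[0,0,0],"offset":[0,-1.5,3.5],"jaw":8},{"rot":[0,0,0],"offset":[0,-1.5,3.5],"jaw":8},{"rot":[0,0,0],"offset":[0,-1.6,3.5],"jaw":8}]' 
python3 -m creep '[{"rot":[0,0,0],"offset":[0,-1.6,3.6],"jaw":8},{"rot":[0,0,0],"offset":[0,-1.5,3.5],"jaw":8},{"rot":[0,0,0],"offset":[0,0,0],"jaw":8},{"rot":[0,0,0],"offset":[0,0,0],"jaw":8},{"rot":[0,0,0],"offset":[0,0,0],"jaw":8}]' 
python3 -c "
from h import *
plan(.589,.244,.008)
"
```

```text
clock: 53.9
tool_pos: [0.5588, 0.1706, 0.1382]
eef_rot: [0.5, -0.5, 0.5, 0.499]
contact_force: [-0.1, -0.7, 0.1]
finger_gap: 0.0804
clock: 54.32
tool_pos: [0.5886, 0.2402, 0.1376]
eef_rot: [0.499, -0.5, 0.5, 0.5]
contact_force: [0.5, 0.8, 1.0]
finger_gap: 0.08
clk 54.32 tcp [0.5886 0.2402 0.1376] gap 0.08 F [0.51 0.76 0.99] j [ 0.21  0.48  1.44 -0.    1.22 -1.36]
  rot [ 0.    -0.001 -0.001] off cur [12.96 -0.05  0.39] off final [12.96 -0.04  0.38] R:x,y,z in world [-0. -0. -1.] [-1. -0.  0.] [-0.  1. -0.]
```

```bash

python3 -m creep '[{"rot":[0,0,0],"offset":[3.5,0,0.3],"jaw":8},{"rot":[0,0,0],"offset":[3.5,0,0],"jaw":8},{"rot":[0,0,0],"offset":[3,0,0],"jaw":8},{"rot":[0,0,0],"offset":[1.9,0,0],"jaw":8},{"rot":[0,0,0],"offset":[0.9,0,0],"jaw":8}]' 
python3 -m creep '[{"rot":[0,0,0],"offset":[0,0,0],"jaw":8},{"rot":[0,0,0],"offset":[0,0,0],"jaw":8},{"rot":[0,0,0],"offset":[0,0,0],"jaw":5},{"rot":[0,0,0],"offset":[0,0,0],"jaw":5},{"rot":[0,0,0],"offset":[0,0,0],"jaw":5}]' 
python3 -m creep '[{"rot":[0,0,0],"offset":[0,0,0],"jaw":5},{"rot":[0,0,0],"offset":[0,0,0],"jaw":5},{"rot":[0,0,0],"offset":[-2,0,0],"jaw":5},{"rot":[0,0,0],"offset":[-2,0,0],"jaw":5},{"rot":[0,0,0],"offset":[0,1.6,0.6],"jaw":5}]' 
python3 -m creep '[{"rot":[0,0,0],"offset":[0,1.7,0.6],"jaw":5},{"rot":[0,0,0],"offset":[0,0,0],"jaw":5},{"rot":[0,0,0],"offset":[0,0,0],"jaw":5},{"rot":[0,0,0],"offset":[0,0,0],"jaw":5}]' 
for i in 1 2 3 4 ; do python3 -m creep '[{"rot":[0,0,0],"offset":[0,0,0],"jaw":5}]' | egrep "tool_pos|force|gap"|tr '\n' ' '; echo; done
```

```text
clock: 54.73
tool_pos: [0.5862, 0.2418, 0.0071]
eef_rot: [0.499, -0.499, 0.502, 0.501]
contact_force: [-1.2, -0.1, -0.4]
finger_gap: 0.0802
clock: 55.15
tool_pos: [0.5901, 0.2449, 0.0128]
eef_rot: [-0.501, 0.501, -0.499, -0.499]
contact_force: [-0.9, -2.1, 6.1]
finger_gap: 0.0585
clock: 55.57
tool_pos: [0.5781, 0.2508, 0.0551]
eef_rot: [0.503, -0.502, 0.497, 0.498]
contact_force: [1.8, 0.2, -2.3]
finger_gap: 0.0584
clock: 55.9
tool_pos: [0.5558, 0.257, 0.0507]
eef_rot: [-0.5, 0.501, -0.499, -0.5]
contact_force: [0.8, 0.1, -3.1]
finger_gap: 0.0586
tool_pos: [0.5562, 0.2568, 0.0505] contact_force: [0.2, -0.2, -3.7] finger_gap: 0.0585 
tool_pos: [0.5561, 0.2566, 0.0503] contact_force: [-0.0, 0.1, -3.7] finger_gap: 0.0583 
tool_pos: [0.5559, 0.2566, 0.0502] contact_force: [0.3, -0.1, -2.7] finger_gap: 0.0586 
tool_pos: [0.5558, 0.2567, 0.0501] contact_force: [-0.1, -1.1, -3.4] finger_gap: 0.0587
```

Still weighs about 3.3 N, so it is full. Lowering it onto the board.

```bash

python3 -m creep '[{"rot":[0,0,0],"offset":[1.5,0,0],"jaw":5},{"rot":[0,0,0],"offset":[1.3,0,0],"jaw":5},{"rot":[0,0,0],"offset":[0.5,0,0],"jaw":5},{"rot":[0,0,0],"offset":[0,0,0],"jaw":5},{"rot":[0,0,0],"offset":[0,0,0],"jaw":5}]' 
for i in 1 2 3 4 5 6; do python3 -m creep '[{"rot":[0,0,0],"offset":[0.1,0,0],"jaw":5},{"rot":[0,0,0],"offset":[0,0,0],"jaw":5},{"rot":[0,0,0],"offset":[0,0,0],"jaw":5}]' | egrep "tool_pos|force"| tr '\n' ' '; echo; done
```

```text
clock: 56.65
tool_pos: [0.5555, 0.2568, 0.0172]
eef_rot: [0.5, -0.5, 0.5, 0.5]
contact_force: [0.2, -0.2, -3.5]
finger_gap: 0.0587
tool_pos: [0.5559, 0.257, 0.017] contact_force: [0.3, 0.1, -3.4] 
tool_pos: [0.5555, 0.2569, 0.0154] contact_force: [0.4, 0.4, -1.8] 
tool_pos: [0.5553, 0.2569, 0.0142] contact_force: [0.6, 0.4, -3.0] 
tool_pos: [0.5554, 0.2569, 0.0132] contact_force: [-0.4, 0.2, -3.2] 
tool_pos: [0.5555, 0.2569, 0.0128] contact_force: [-2.7, -0.7, 2.8] 
tool_pos: [0.5555, 0.2569, 0.0127] contact_force: [-4.4, -1.4, 9.2]
```

Release, retreat to a clear pose, and check the whole scene.

```bash

python3 -m creep '[{"rot":[0,0,0],"offset":[-0.2,0,0],"jaw":6.4},{"rot":[0,0,0],"offset":[0,0,0],"jaw":7.6},{"rot":[0,0,0],"offset":[0,0,0],"jaw":7.6},{"rot":[0,0,0],"offset":[-1.5,0,0],"jaw":7.6},{"rot":[0,0,0],"offset":[-3.5,0,0],"jaw":7.6}]' 
python3 -m creep '[{"rot":[0,0,0],"offset":[-4,0,0],"jaw":7.6},{"rot":[0,0,0],"offset":[-4,0,0],"jaw":7.6},{"rot":[0,0,0],"offset":[-3,2,-1],"jaw":7.6},{"rot":[0,0,0],"offset":[-3,3,-2],"jaw":7.6},{"rot":[0,0,0],"offset":[0,3,-2],"jaw":7.6}]' 
python3 -m creep '[{"rot":[0,0,0],"offset":[0,3,-2],"jaw":7.6},{"rot":[0,0,0],"offset":[0,3,-2],"jaw":7.6},{"rot":[0,0,0],"offset":[0,0,0],"jaw":7.6},{"rot":[0,0,0],"offset":[0,0,0],"jaw":7.6},{"rot":[0,0,0],"offset":[0,0,0],"jaw":7.6}]' 
python3 - <<'E'
from h import *
R=look('14')
for n in R: print(n,caps(R[n],n,.049))
r=R['scene']
H,S,V=cv2.split(cv2.cvtColor(r,cv2.COLOR_BGR2HSV))
for b in blobs(((H<8)|(H>172))&(S>120)&(V>60),15):print(b[0],b[1][4],ray('scene',b[0],.106))
cv2.imwrite('pics/scene14b.png',cv2.resize(r[100:300,120:386],None,fx=3,fy=3,interpolation=cv2.INTER_CUBIC))
r=R['top'];cv2.imwrite('pics/top14b.png',cv2.resize(r[130:250,165:385],None,fx=3.6,fy=3.6,interpolation=cv2.INTER_CUBIC))
E
```

```text
clock: 58.57
tool_pos: [0.552, 0.2558, 0.0589]
eef_rot: [0.497, -0.498, 0.503, 0.502]
contact_force: [0.7, 0.7, 0.2]
finger_gap: 0.0759
clock: 58.98
tool_pos: [0.4822, 0.2097, 0.2057]
eef_rot: [0.503, -0.503, 0.496, 0.498]
contact_force: [1.5, -0.6, -0.1]
finger_gap: 0.076
clock: 59.4
tool_pos: [0.4198, 0.1691, 0.2005]
eef_rot: [-0.5, 0.501, -0.499, -0.5]
contact_force: [0.0, 0.6, 0.1]
finger_gap: 0.0759
scene [(577.1, -265.9, array([49., 59.])), (576.2, -368.2, array([54., 64.])), (481.4, -266.6, array([51., 64.]))]
top [(481.2, -268.4, array([49., 51.])), (572.5, -367.7, array([50., 51.])), (573.2, -269.2, array([47., 51.]))]
[212.10526316 172.07894737] 38 [ 0.62871006 -0.10350169  0.106     ]
[207.3495935  304.24390244] 123 [0.95958399 0.24308031 0.106     ]
```

View pics/scene14b.png

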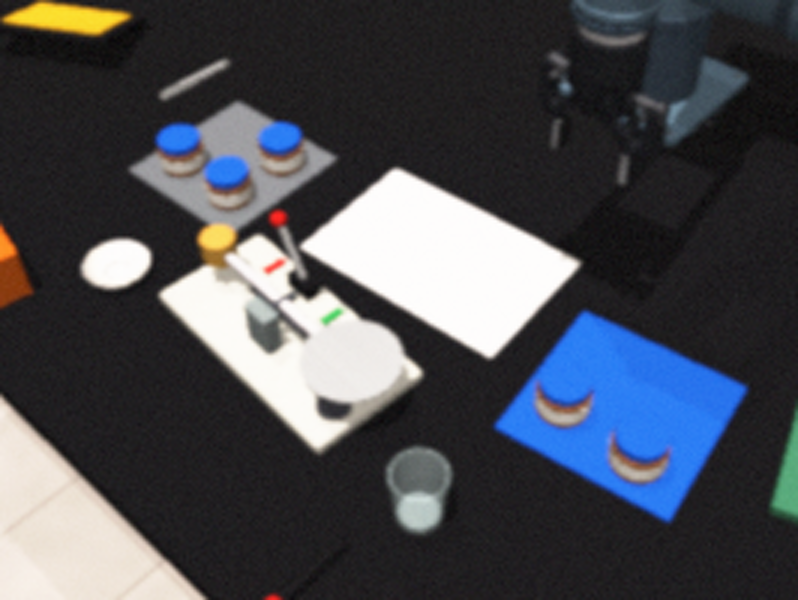

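View pics/top14b.png

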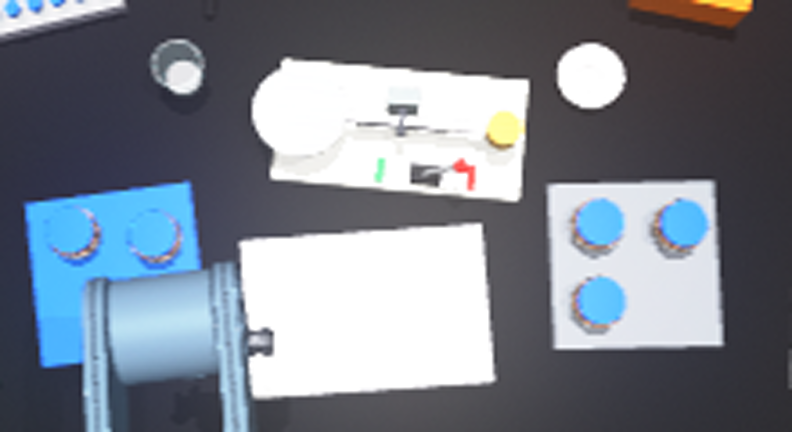

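The final views show two jars well inside the blue board, at scene crop (563,400) and (640,457). Three are on the grey board, at (180,150), (229,183) and (282,148). The mat is empty, the lever ball is back at its starting pixel (212,172), the beam is level, and the bystanders haven't moved.

```bash
python3 -c "
from bench import arm
print(arm.get_obs()['dq'].round(3));print(arm.finish_job())"
```

```text
[ 0.002  0.011 -0.002 -0.003  0.004 -0.   ]
the job is handed in; nothing more can be done
None
```

The job is done and handed in at about 60 s. All five jars were weighed by lifting and sorted:
- **Blue board:** two full jars, which read about 3.0–3.3 N.
- **Grey board:** three nearly empty jars, which read about 1.1–1.4 N. Single force readings were noisy (around ±0.6 N), so I averaged about 16 or more for each of these.

**Check scale:** I proved the first full jar before it went to its board. The lever was pushed to its stop, the beam stayed down under the jar for about 2 s or more, and I arrested it again before taking the jar off.

**One disturbance:** the second full jar turned up about 3 cm from where I had set it, close to the blue board's corner. I picked it up, felt the same weight, and set it back well inside the board.

**Last checks:** the final pictures show all five jars upright on their boards and the mat empty. The lever ball is within a pixel of its arrested starting position, the beam is level, and the bystanders look unmoved. No check failed. The two cameras disagreed on positions by about 5 mm at most.

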